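# Gauge the stray axle bolt

## Task

One rusted axle bolt stands alone in the short pipe stub. Take it out and drop it, shank first, into the hole of the sloping steel gauge bar that matches its shank - the smallest hole that it will enter - so that it rests on the bottom of that hole, and let go. Leave the two bolts in the wooden block where they stand and do not disturb the other things on the ledge.

Things in the scene. Friction and masses are not known exactly. Their poses are not given: they have to be found in the camera images.
- row (a point): Nominal centre of the row of holes on the drilled face of the gauge, a steel bar 142 x 50 mm in a dark sloping holder; 65 mm above the ledge. z points out of the holes, leaning 30 degrees from vertical towards the robot; y runs along the row. The bar is clamped fast but off centre: all holes lie up to 9 mm either way along y from nominal, unknown, to be looked or felt for; across (x) they are true.
- row_small (a point): Nominal mouth of the smallest hole, 52 mm from row towards +y, same axes. The five blind holes, 26 mm apart along y, take shanks of 9, 12, 15, 18 and 21 mm: nominal y in row +52, +26, 0, -26, -52 mm. Each is 1.4 mm wider than its shank size, 40 mm deep square to the face, with a 1.5 mm bevel at the mouth. The real hole is shifted with the bar.
- row_large (a point): Nominal mouth of the largest (21 mm) hole, 52 mm from row towards -y, same axes; the real hole is shifted with the bar. A bolt on the bottom of its hole has its half-way point 1 mm above the drilled face and the underside of its head 22 mm above it. The holder is 100 x 190 mm in plan and does not move.
- stub_floor (a point): Centre of the floor inside the fixed pipe stub, 10 mm above the ledge: upright galvanised pipe, 31 mm outside, 21 mm bore, rim 22 mm above this floor, on a 60 x 60 mm steel foot. One of the three bolts stands loosely in it, maybe a millimetre off centre; the other two stand in a fixed wooden block (50 x 130 x 32 mm) in loose holes 74 mm apart.
- bolt12_mid (a point): Rusted axle bolt, smooth round shank 12 mm in diameter, 62 mm long, 1 mm bevel at the foot; solid round head 26 mm in diameter, 20 mm tall; 82 mm overall, 0.10 to 0.25 kg. Point on its axis half-way along, 41 mm from the foot; z runs from foot to head. Starts upright, head up, in the stub or the wooden block, its foot 10 mm above the ledge. Gripped, it can pivot if the foot is pushed.
- bolt15_mid (a point): Rusted axle bolt, smooth round shank 15 mm in diameter, 62 mm long, 1 mm bevel at the foot; solid round head 26 mm in diameter, 20 mm tall; 82 mm overall, 0.10 to 0.25 kg. Point on its axis half-way along, 41 mm from the foot; z runs from foot to head. Starts upright, head up, in the stub or the wooden block, its foot 10 mm above the ledge. Gripped, it can pivot if the foot is pushed.
- bolt18_mid (a point): Rusted axle bolt, smooth round shank 18 mm in diameter, 62 mm long, 1 mm bevel at the foot; solid round head 26 mm in diameter, 20 mm tall; 82 mm overall, 0.10 to 0.25 kg. Point on its axis half-way along, 41 mm from the foot; z runs from foot to head. Starts upright, head up, in the stub or the wooden block, its foot 10 mm above the ledge. Gripped, it can pivot if the foot is pushed.
- emitter: Blue plastic drip emitter, 20 mm across, 22 mm tall, standing on the ledge; origin under its centre. Bystander.
- nut: Rusted hexagon nut, 26 mm across corners, 11 mm thick, lying flat; origin under its centre. Bystander.
- insulator: Cream ceramic grooved fence insulator, 48 mm across, 56 mm tall, standing; origin under its centre. Bystander.
- latch: Galvanised gate latch lying flat, plate 45 x 110 mm with a bolt bar, 42 mm high; origin under its centre. Bystander.
- spanner: Steel spanner lying on the ledge; origin under its middle. Bystander.
- toggle (a joint): Small steel toggle on a grey plastic box near the left of the robot: 0 rad leaning towards the robot, grows as it swings away. Bystander.
Things that resemble listed ones, but are neither listed nor needed, are in the scene too. Of the things shaped like the part that bears stub_floor, the dark steel one is meant. Leave any yellow look-alike of the part that bears bolt15_mid alone.

How it is judged:
On the way, in this order (a step that is already met when the one before it is completed fails the run):
1. the bolt that stood in the pipe stub has been taken out of it and the stub is empty (horizontal distance between each of bolt12_mid, bolt15_mid, bolt18_mid and stub_floor above 0.05 m), for 0.2 s.
2. a bolt is at the bottom of the gauge hole of its own size (((z of bolt12_mid in the frame of row between -0.008 and 0.006 m and x of bolt12_mid in the frame of row between -0.005 and 0.005 m and y of bolt12_mid in the frame of row between 0.0145 and 0.0375 m and angle between the z axis of bolt12_mid and the z axis of row, either way round below 0.12 rad) or (z of bolt15_mid in the frame of row between -0.008 and 0.006 m and x of bolt15_mid in the frame of row between -0.005 and 0.005 m and y of bolt15_mid in the frame of row between -0.0115 and 0.0115 m and angle between the z axis of bolt15_mid and the z axis of row, either way round below 0.12 rad) or (z of bolt18_mid in the frame of row between -0.008 and 0.006 m and x of bolt18_mid in the frame of row between -0.005 and 0.005 m and y of bolt18_mid in the frame of row between -0.0375 and -0.0145 m and angle between the z axis of bolt18_mid and the z axis of row, either way round below 0.12 rad))), for 0.2 s.
At the end, for the whole second after the job is handed in: The bolt from the pipe stub stands in the gauge hole of its own shank size, at the bottom to within 5 mm, in line with the hole to within 0.12 rad, and let go; the stub is empty (no bolt within 50 mm of it) and the two other bolts are within 12 mm of where they started (((z of bolt12_mid in the frame of row between -0.008 and 0.006 m and x of bolt12_mid in the frame of row between -0.005 and 0.005 m and y of bolt12_mid in the frame of row between 0.0145 and 0.0375 m and angle between the z axis of bolt12_mid and the z axis of row, either way round below 0.12 rad and distance of each of bolt15_mid, bolt18_mid from where it was at the start of the episode below 0.012 m and horizontal distance between each of bolt12_mid, bolt15_mid, bolt18_mid and stub_floor above 0.05 m) or (z of bolt15_mid in the frame of row between -0.008 and 0.006 m and x of bolt15_mid in the frame of row between -0.005 and 0.005 m and y of bolt15_mid in the frame of row between -0.0115 and 0.0115 m and angle between the z axis of bolt15_mid and the z axis of row, either way round below 0.12 rad and distance of each of bolt12_mid, bolt18_mid from where it was at the start of the episode below 0.012 m and horizontal distance between each of bolt12_mid, bolt15_mid, bolt18_mid and stub_floor above 0.05 m) or (z of bolt18_mid in the frame of row between -0.008 and 0.006 m and x of bolt18_mid in the frame of row between -0.005 and 0.005 m and y of bolt18_mid in the frame of row between -0.0375 and -0.0145 m and angle between the z axis of bolt18_mid and the z axis of row, either way round below 0.12 rad and distance of each of bolt12_mid, bolt15_mid from where it was at the start of the episode below 0.012 m and horizontal distance between each of bolt12_mid, bolt15_mid, bolt18_mid and stub_floor above 0.05 m))); the robot touches nothing.
It fails at once if a bystander (emitter, nut, insulator, latch or spanner) is moved more than 25 mm (distance of any of emitter, nut, insulator, latch, spanner from where it was at the start of the episode above 0.025 m).
It fails at once if the toggle switch is knocked over (more than 0.3 rad) (value of joint toggle above 0.3 rad).
It fails at once if a second bolt is taken out of the wooden block or displaced (two bolts moved more than 20 mm) (distance of each of bolt12_mid, bolt15_mid from where it was at the start of the episode above 0.02 m or distance of each of bolt12_mid, bolt18_mid from where it was at the start of the episode above 0.02 m or distance of each of bolt15_mid, bolt18_mid from where it was at the start of the episode above 0.02 m).
It also fails if it takes over 54 s, if anything falls off the work surface, if the arm or the gripper's body presses on something with over 40 N, if the wrist force passes 120 N, or if a joint passes its speed limit or range.

## Robot

A 7-joint arm with a two-finger parallel gripper is mounted at the origin on the work surface. World frame = base frame: x ahead of the robot, y to its left, z up, the work surface at z = 0. Lengths are in m, angles in rad, forces in N, time in s.
With the tool pointing down it reaches from about 0.4 to 0.875 m from the base axis. Payload 19.3 kg.
Tool frame: the origin (TCP) lies at the very end of the fingers, on their centre line; the grasp point (between the pads) lies bot.grasp_offset behind it (bot.grasp_offset is the distance from the TCP to the grasp point, in m); z points along the fingers, y is the direction in which the jaws open and shut (so a half turn about z gives the same grasp; the last joint's range is limited). The gripper opens to 85 mm and grips with 20 to 120 N. Pads are 22 mm wide; open, the fingers measure 114 mm over their backs; the gripper's body (76 mm by 85 mm) begins 54 mm behind the grasp point. The pads swing forward as they close: fully open they stand 13 mm farther back than shut.
Start: joints at [-1.4, 0.521, -0.036, 1.599, 0.021, 1.021, -0.113], TCP at [0.149, 0.607, 0.231] pointing down, gripper open.
Joint ranges: [-2.91, 2.91], [-0.3, 2.13], [-1.5, 1.42], [0.17, 2.43], [-1.26, 4.41], [0.16, 1.93], [-2.52, 2.52]. Speed limits (rad/s): [1.89, 1.89, 2.39, 2.39, 3.01, 3.01, 3.01].

## Interface

Orientations are given as [roll, pitch, yaw] about the fixed x, y, z axes, in that order (R = Rz(yaw) Ry(pitch) Rx(roll)).
In Python, from workcell import bot gives the robot as it stands. The module is installed in compiled form; this text tells all that it offers.
- The arm moves only by the shell command python3 -m handwheel 'ROWS' [OPENING] [FORCE]. ROWS is JSON, a list of rows, each a list of 6 numbers: the shift along the tool's x, y, z as a fraction of full scale, then the turn, a rotation vector about the tool's x, y, z as a fraction of full scale. In form: [[x, y, z, rx, ry, rz], ...]. A call has 1 to 8 rows; each row shifts and turns the commanded pose from where the row before left it, along the tool's axes as they then stand; what a row does not reach is not made up. Full scale, the value 1, is 0.025 m for a shift and 360 degrees for a turn. A row lasts 1/8 s, in which the tool goes at most 62.5 mm and 10.7 degrees, less where a joint would pass 70% of its speed; a pose out of reach is approached as far as the arm can. A call with a number of a shift or a turn outside -1 to 1 is refused whole. A call with a gripper value outside its range is refused whole. OPENING is the closure, from -1 (fully open) to 1 (shut), set as the call begins (- or left out, the last holds). The fingers move at their own pace and stop on an object; FORCE is the grip in N (left out, the last holds). Time passes only in rows, so rows that do not move let the fingers close. It gives the time, the measured TCP pose, the force and the opening at its end, in the units of the state.
- bot.observe(): the state, without advancing time (a new reading comes with each control period).
- bot.grab_frame(name): name is "scene" or "top" or "wrist"; returns a dict with "pixels" (384x512x3 uint8, blue, green, red), "vertical_fov" (degrees; the focal length in pixels is half the picture's height over the tangent of half this angle, whatever the lens; pixels are square), "cx", "cy" (the principal point, pixels), "D" ([k1, k2, p1, p2, k3] as OpenCV has them; the pictures are not rectified), "R" (3x3) and "t" (3): a world point X has camera coordinates R X + t. Camera axes: x right, y down, z forward; pixel columns grow to the right and rows downward; lengths in m; the calibration is good to about 2 mm. A picture is of the moment at which its call begins. There is no depth.
- bot.job_done(): hands the job in, once; it reports no verdict.
Trained networks look in a picture, given as the dict that the camera call returned (one of the last four; its "shot" number tells which), for a name from the list of things; names that differ only in an ending like _2 or _b are one class to them, and where a whole thing is asked for, a point or a joint stands for the part that bears it (a point fixed in the world has none). Each returns a list of dicts, best first, with "score" (0 to 1); they miss things now and then, are a little off and sometimes report something else, mostly with a low value. They report only what shows in the picture. A call takes as long as a camera call. They do not tell look-alikes from the thing itself.
- bot.trace(picture, thing): "region" (384x512 bool, what is visible of it) and "point" ([column, row] in pixels, amid what is visible of it).
The state is a dict: "clock": time; "qpos": joint angles; "qd": joint speeds; "joint_efforts": joint torques, N m; "position": TCP position; "tool_rot": TCP orientation; "force": force on the tool from outside, world axes, zero at the start; "moment": the same for the moment, N m; "grip_width": finger opening in m.
Only numpy, scipy, OpenCV 4.12 (cv2) and the standard library are available. Lean on these libraries where they do the work, as an engineer would, in place of code of your own. Each camera call takes 0.05 s, during which the arm holds its last target.

## Working session

There is one attempt and no reset: what is moved stays moved. The work goes in short steps, Python scripts to look and compute and a shell command to move; the robot and the scene stay as the last step left them, time stands still between calls to the robot, and variables do not carry over. Pictures are saved under pics/ and viewed, and the job is handed in when it is done.

```bash
mkdir -p pics; ls; cat > h.py <<'E'
import numpy as np, cv2, pickle
from workcell import bot
def K(f):
    fl=f["pixels"].shape[0]/2/np.tan(np.radians(f["vertical_fov"])/2)
    return np.array([[fl,0,f["cx"]],[0,fl,f["cy"]],[0,0,1.]])
def proj(f,X):
    X=np.atleast_2d(np.array(X,float))
    r,_=cv2.Rodrigues(np.array(f["R"]))
    p,_=cv2.projectPoints(X,r,np.array(f["t"],float),K(f),np.array(f["D"],float))
    return p.reshape(-1,2)
def ray(f,uv):
    n=cv2.undistortPoints(np.array([[uv]],float),K(f),np.array(f["D"],float)).reshape(2)
    R=np.array(f["R"]);t=np.array(f["t"])
    d=R.T@np.array([n[0],n[1],1]);return -R.T@t,d/np.linalg.norm(d)
def atz(f,uv,z):
    c,d=ray(f,uv);return c+d*(z-c[2])/d[2]
def tri(l):
    A=np.zeros((3,3));b=np.zeros(3)
    for f,uv in l:
        c,d=ray(f,uv);P=np.eye(3)-np.outer(d,d);A+=P;b+=P@c
    return np.linalg.solve(A,b)
def save(f,n,crop=None,s=1):
    im=np.array(f["pixels"])
    if crop: im=im[crop[1]:crop[3],crop[0]:crop[2]]
    im=cv2.resize(im,None,fx=s,fy=s,interpolation=cv2.INTER_CUBIC)
    cv2.imwrite("pics/"+n+".png",im)
def keep(f,n): pickle.dump({k:v for k,v in f.items()},open(n+".pkl","wb"))
def load(n): return pickle.load(open(n+".pkl","rb"))
E
python3 - <<'E'
from h import *
s=bot.observe();print({k:np.round(v,3) for k,v in s.items()},bot.grasp_offset)
for n in ("scene","top","wrist"):
    f=bot.grab_frame(n);keep(f,n+"0");save(f,n+"0",None,1.5)
    print(n,{k:np.round(f[k],3).tolist() for k in("vertical_fov","cx","cy","D","R","t")})
    if n!="wrist":
      for th in("stub_floor","bolt12_mid","bolt15_mid","bolt18_mid","row","insulator"):
        print(n,th,[(round(d["score"],2),np.round(d["point"]).tolist(),int(d["region"].sum())) for d in bot.trace(f,th)])
print(bot.observe()["clock"])
E
```

```text
pics
{'clock': np.float64(0.0), 'qpos': array([-1.4  ,  0.522, -0.036,  1.6  ,  0.021,  1.021, -0.113]), 'qd': array([-0.001,  0.   , -0.   ,  0.001, -0.002, -0.001,  0.   ]), 'joint_efforts': array([-4.0000e-03, -9.2715e+01,  1.9780e+00, -3.6994e+01,  1.8000e-02,
        8.0000e-03, -0.0000e+00]), 'position': array([0.149, 0.607, 0.231]), 'tool_rot': array([-3.14 ,  0.   ,  2.901]), 'force': array([-0.659, -0.415, -0.489]), 'moment': array([-0.004, -0.014, -0.008]), 'grip_width': np.float64(0.085)} 0.0187
scene {'vertical_fov': 43.301, 'cx': 257.565, 'cy': 198.424, 'D': [-0.207, 0.0, 0.0, 0.0, 0.0], 'R': [[0.838, 0.545, 0.011], [0.358, -0.536, -0.765], [-0.411, 0.645, -0.644]], 't': [-0.434, -0.167, 1.567]}
scene stub_floor [(0.98, [215.0, 260.0], 470), (0.77, [184.0, 286.0], 577), (0.74, [264.0, 188.0], 341)]
scene bolt12_mid [(0.54, [252.0, 255.0], 184)]
scene bolt15_mid [(0.64, [182.0, 237.0], 180), (0.6, [216.0, 243.0], 190)]
scene bolt18_mid [(0.75, [267.0, 235.0], 169)]
scene row [(0.75, [262.0, 190.0], 247)]
scene insulator [(0.81, [344.0, 237.0], 384)]
top {'vertical_fov': 55.184, 'cx': 258.494, 'cy': 193.277, 'D': [-0.027, 0.0, 0.0, 0.0, 0.0], 'R': [[0.004, -1.0, 0.001], [-0.998, -0.004, -0.059], [0.059, -0.001, -0.998]], 't': [-0.055, 0.557, 1.244]}
top stub_floor [(0.88, [345.0, 199.0], 296), (0.8, [312.0, 198.0], 240), (0.59, [309.0, 135.0], 413)]
top bolt12_mid [(0.52, [315.0, 163.0], 50)]
top bolt15_mid [(0.46, [319.0, 222.0], 70)]
top bolt18_mid []
top row [(0.69, [231.0, 205.0], 103), (0.67, [136.0, 266.0], 48)]
top insulator [(0.74, [246.0, 128.0], 183)]
wrist {'vertical_fov': 66.514, 'cx': 257.747, 'cy': 192.994, 'D': [-0.005, 0.0, 0.0, 0.0, 0.0], 'R': [[0.239, 0.971, 0.001], [0.932, -0.229, 0.28], [0.272, -0.066, -0.96]], 't': [-0.624, -0.037, 0.379]}
0.75
```

View pics/scene0.png

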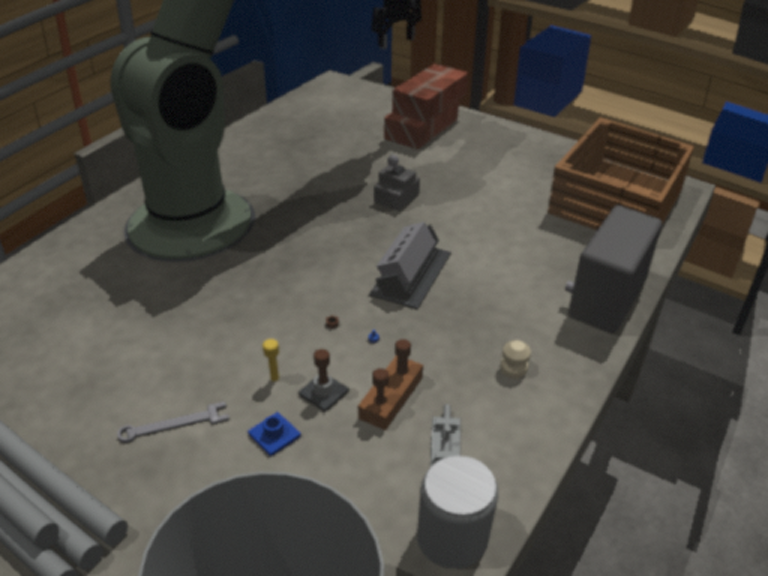

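View pics/top0.png

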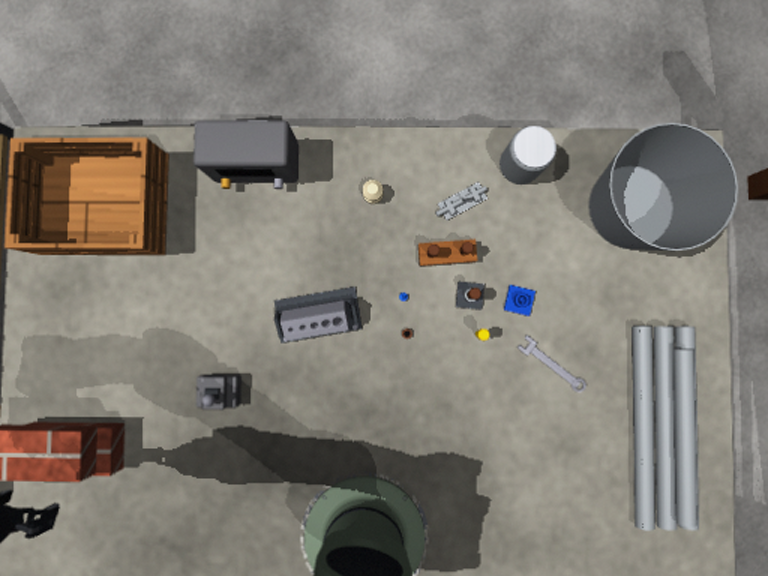

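View pics/wrist0.png

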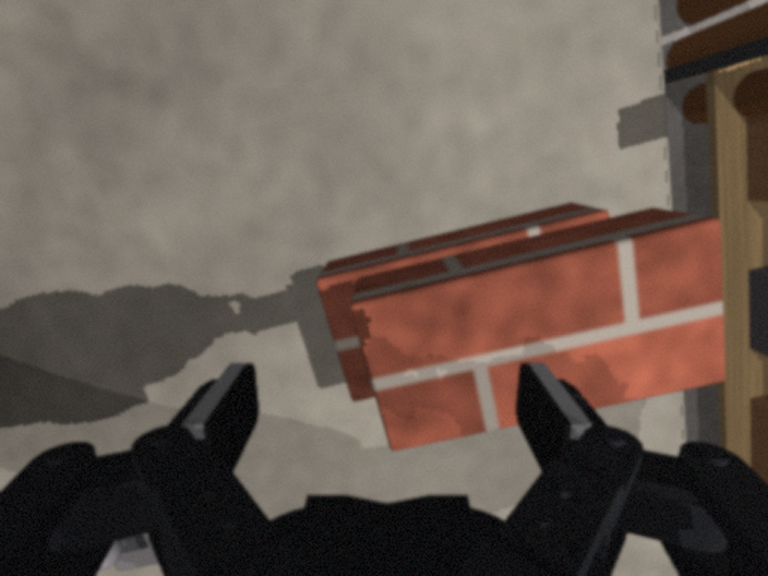

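```bash
python3 - <<'E'
from h import *
f=load("scene0");save(f,"scene0z",(150,140,320,310),3.5)
f=load("top0");save(f,"top0z",(110,90,370,290),3)
E
```

```text
(no output)
```

View pics/scene0z.png

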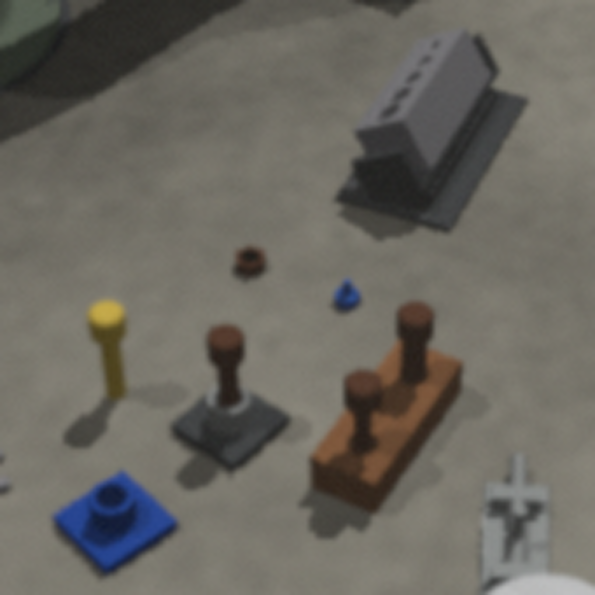

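View pics/top0z.png

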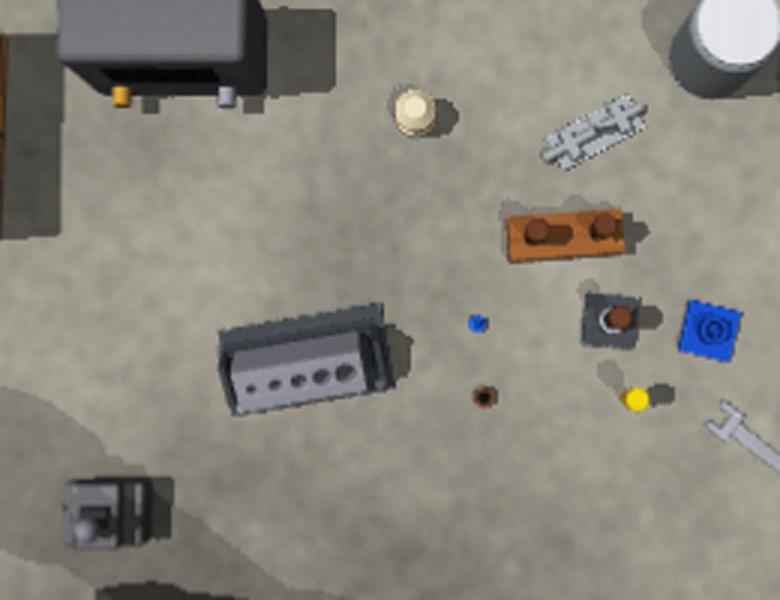

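```bash
python3 - <<'E'
from h import *
f=load("top0");g=load("scene0");w=load("wrist0")
P=[(251,388),(275,384),(298,380),(321,376),(345,372)]
H=[atz(f,(110+p[0]/3,90+p[1]/3),.065) for p in P]
print(np.round(H,4),np.linalg.norm(H[4]-H[0]))
d=H[0]-H[4];print("row yaw",np.arctan2(-d[0],d[1]))
# bolt head top
ht=(110+620/3,90+315/3);hs=(150+226/3.5,140+336/3.5)
print("head",tri([(f,ht),(g,hs)]),atz(f,ht,.092),atz(g,hs,.092))
print("stub rim from scene",atz(g,(150+229/3.5,140+398/3.5),.032))
for n,a,b in(("L",(540,230),(363,383)),("R",(606,226),(415,315)),("yel",(637,398),(107,313))):
    print(n,tri([(f,(110+a[0]/3,90+a[1]/3)),(g,(150+b[0]/3.5,140+b[1]/3.5))]))
for n,a in(("nut",(485,397)),("emit",(478,323)),("toggles",(112,520))): print(n,atz(f,(110+a[0]/3,90+a[1]/3),.01))
from scipy.spatial.transform import Rotation as R
s=load and bot.observe()
Rt=R.from_euler('xyz',s["tool_rot"]).as_matrix();c=-np.array(w["R"]).T@w["t"]
print("cam in tool",Rt.T@(c-s["position"]),"cam axes(cols) in tool\n",np.round(Rt.T@np.array(w["R"]).T,3)); print(np.round(Rt,3))
E
```

```text
[[0.4679 0.1599 0.065 ]
 [0.4724 0.1337 0.065 ]
 [0.4769 0.1085 0.065 ]
 [0.4813 0.0833 0.065 ]
 [0.4858 0.057  0.065 ]] 0.10444604855751036
row yaw 0.17304131504123882
head [ 0.54995762 -0.23915542  0.09185631] [ 0.54819422 -0.2404634   0.092     ] [ 0.55188505 -0.23804311  0.092     ]
stub rim from scene [ 0.55126761 -0.23867591  0.032     ]
L [ 0.63457489 -0.16845631  0.03603893]
R [ 0.65535851 -0.20736121  0.14177908]
yel [ 0.46095542 -0.25860412  0.08109395]
nut [ 0.45811988 -0.0984539   0.01      ]
emit [ 0.54285    -0.09022802  0.01      ]
toggles [0.31618246 0.32636821 0.01      ]
cam in tool [ 0.07113802 -0.00088149 -0.14341242] cam axes(cols) in tool
 [[-0.    -0.96  -0.28 ]
 [ 1.    -0.     0.001]
 [-0.001 -0.28   0.96 ]]
[[-0.971  0.239  0.   ]
 [ 0.239  0.971 -0.   ]
 [-0.    -0.    -1.   ]]
```

```bash
python3 -m handwheel '[[0,0,0,0,0,-0.0218],[0,0,0,0,0,-0.0218],[0,0,0,0,0,-0.0218],[-0.38,-1,0,0,0,0],[-0.38,-1,0,0,0,0],[-0.38,-1,0,0,0,0],[-0.38,-1,0,0,0,0],[-0.38,-1,0,0,0,0]]' -1
```

```text
clock: 1.75
position: [0.2175, 0.491, 0.2314]
tool_rot: [3.141, 0.0, -2.972]
force: [0.2, 0.7, -0.6]
grip_width: 0.0854
```

```bash
python3 -m handwheel '[[-0.38,-1,0,0,0,0],[-0.38,-1,0,0,0,0],[-0.38,-1,0,0,0,0],[-0.38,-1,0,0,0,0],[-0.38,-1,0,0,0,0],[-0.38,-1,0,0,0,0],[-0.38,-1,0,0,0,0],[-0.38,-1,0,0,0,0]]';python3 -m handwheel '[[-0.38,-1,0,0,0,0],[-0.38,-1,0,0,0,0],[-0.38,-1,0,0,0,0],[-0.38,-1,0,0,0,0],[-0.38,-1,0,0,0,0],[-0.38,-1,0,0,0,0],[-0.38,-1,0,0,0,0],[-0.38,-1,0,0,0,0]]'
python3 - <<'E'
from h import *
f=bot.grab_frame("wrist");keep(f,"w1");save(f,"w1",None,1.5);s=bot.observe();print(s["position"],s["tool_rot"],s["qpos"])
for a in bot.trace(f,"row"): print(a["score"],a["point"],a["region"].sum())
E
```

```text
clock: 2.75
position: [0.3263, 0.3068, 0.2315]
tool_rot: [3.141, 0.0, -2.972]
force: [0.9, 0.1, -1.3]
grip_width: 0.0856
clock: 3.75
position: [0.435, 0.1225, 0.2315]
tool_rot: [3.142, 0.0, -2.972]
force: [0.5, 0.2, 0.1]
grip_width: 0.0858
[0.43637976 0.11970205 0.23150414] [-3.14059633e+00  8.66910605e-04 -2.97427587e+00] [-0.4644063   0.24716186  0.07725783  2.0377373  -0.02344664  0.85691111
  1.36396773]
0.92 [174.9, 217.4] 1071
0.47 [85.4, 158.9] 330
```

View pics/w1.png

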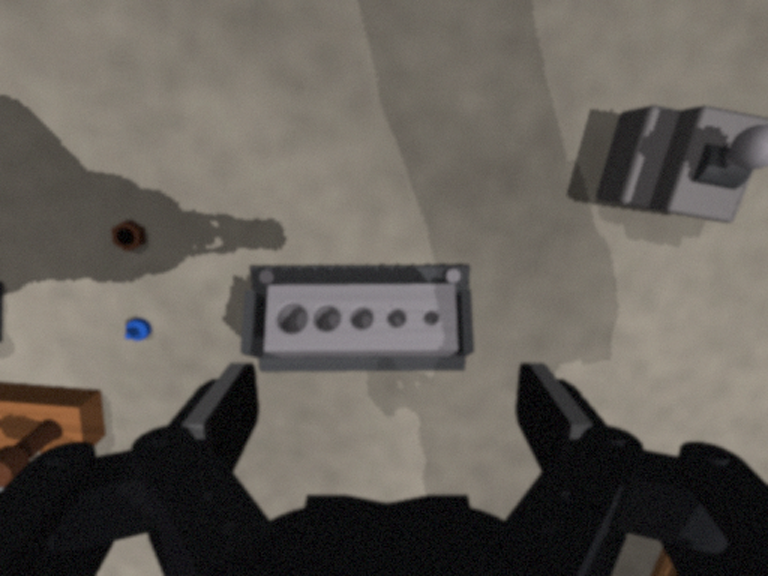

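```bash
python3 -m handwheel '[[-0.11,-1,0,0,0,0],[-0.11,-1,0,0,0,0],[-0.11,-1,0,0,0,0],[-0.11,-1,0,0,0,0],[-0.11,-1,0,0,0,0],[-0.11,-1,0,0,0,0],[-0.11,-1,0,0,0,0],[-0.11,-1,0,0,0,0]]'
python3 - <<'E'
from h import *
f=bot.grab_frame("wrist");keep(f,"w2");save(f,"w2",None,1.5)
E
python3 -m handwheel '[[-0.11,-1,0,0,0,0],[-0.11,-1,0,0,0,0],[-0.11,-1,0,0,0,0],[-0.11,-1,0,0,0,0],[-0.11,-1,0,0,0,0],[-0.11,-1,0,0,0,0],[-0.11,-0.9,0,0,0,0],[0,0,0,0,0,0]]'
python3 - <<'E'
from h import *
f=bot.grab_frame("wrist");keep(f,"w3");save(f,"w3",None,1.5);s=bot.observe();print(s["position"],s["tool_rot"],s["qpos"])
E
```

```text
clock: 4.85
position: [0.4903, -0.0703, 0.2314]
tool_rot: [3.141, 0.0, -2.971]
force: [-0.6, -0.1, 0.1]
grip_width: 0.0854
clock: 5.9
position: [0.5383, -0.2376, 0.2311]
tool_rot: [-3.141, -0.0, -2.973]
force: [-0.2, 0.5, 0.4]
grip_width: 0.0853
[ 0.53821901 -0.23649978  0.23107066] [ 3.14124562e+00 -3.08403258e-04 -2.97200880e+00] [ 0.16205843  0.4711148   0.21368869  1.71048961 -0.11690072  0.97286293
  2.15949912]
```

View pics/w2.png

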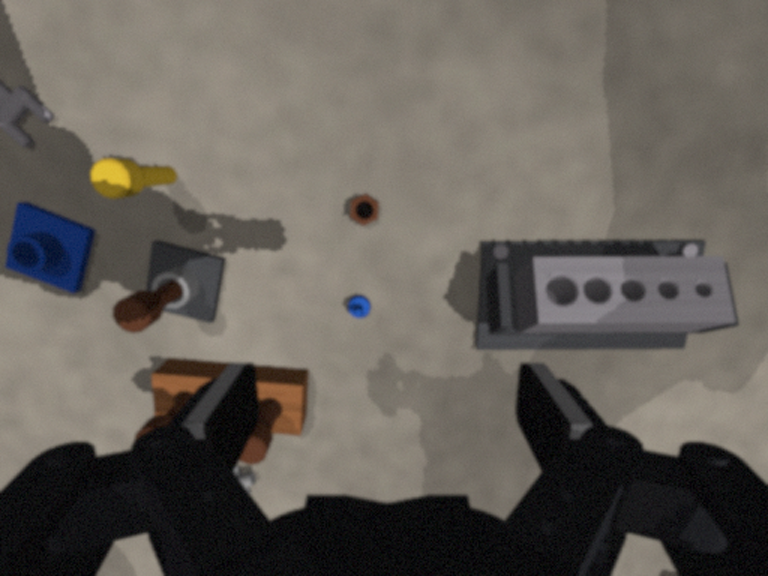

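View pics/w3.png

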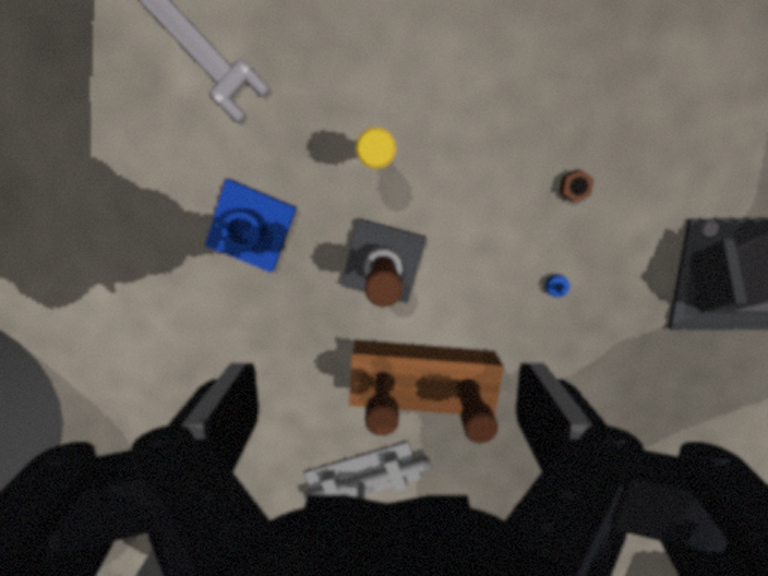

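```bash
python3 - <<'E'
from h import *
a=load("w2");b=load("w3");t=load("top0");g=load("scene0")
save(a,"w2z",(70,150,160,220),8);save(b,"w3z",(215,150,295,210),8);save(g,"scz",(190,220,280,290),8)
im=[cv2.resize(np.array(x["pixels"])[r[1]:r[3],r[0]:r[2]],(400,300),interpolation=cv2.INTER_CUBIC) for x,r in((a,(70,155,150,215)),(b,(215,150,295,210)),(g,(185,225,265,285)),(g,(240,225,320,285)))]
cv2.imwrite("pics/m1.png",np.vstack([np.hstack(im[:2]),np.hstack(im[2:])]))
E
```

```text
(no output)
```

View pics/m1.png

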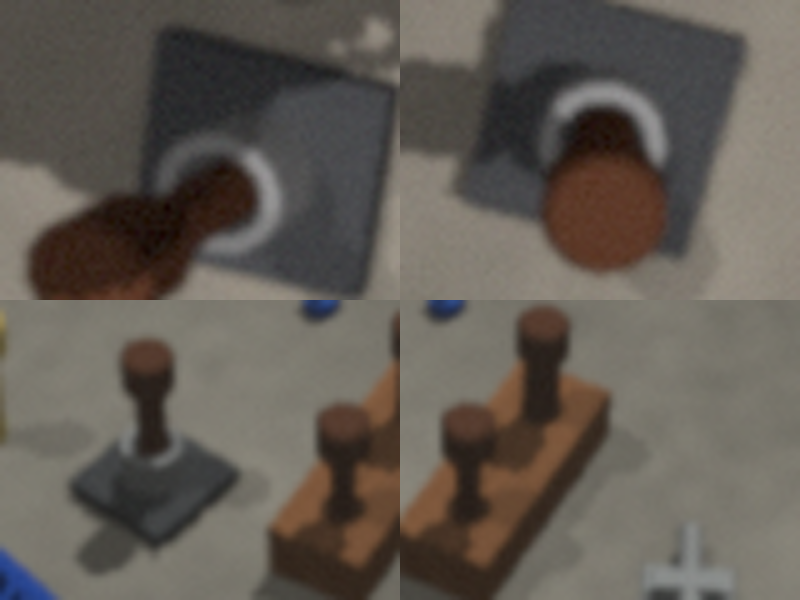

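```bash
python3 - <<'E'
from h import *
a=load("w2");b=load("w3");t=load("top0");g=load("scene0");w1=load("w1")
h=(256,192.6);hs=(214.6,236.6);ht=(110+620/3,90+315/3)
print("head",tri([(b,h),(g,hs),(t,ht)]),atz(b,h,.092),atz(g,hs,.092),atz(t,ht,.092))
print("rim",tri([(a,(113.8,193.8)),(b,(256.2,178.6))]),atz(a,(113.8,193.8),.032),atz(b,(256.2,178.6),.032))
# holes
T=[(251,388),(275,384),(298,380),(321,376),(345,372)]
A=[(431,318),(397,318),(362,318),(328,319),(293,319)]
B=[(704,290),(669,290),(633,290.5),(598,291),(562,291)]
for i in range(5):
    l=[(w1,np.array(A[i])/1.5),(a,np.array(B[i])/1.5)]
    print(tri(l),atz(t,(110+T[i][0]/3,90+T[i][1]/3),.065),[np.round(atz(f,p,.065)[:2],4) for f,p in l])
for n,p in(("bA",(382,415)),("bB",(479,425)),("yel",(377,147))): print(n,atz(b,np.array(p)/1.5,.092))
E
```

```text
head [ 0.54992399 -0.23892047  0.08988615] [ 0.54923537 -0.23830531  0.092     ] [ 0.55313813 -0.2396059   0.092     ] [ 0.54819422 -0.2404634   0.092     ]
rim [ 0.54888778 -0.23840174  0.03357551] [ 0.54957177 -0.23910296  0.032     ] [ 0.54917588 -0.23836951  0.032     ]
[0.46960006 0.16134865 0.0672774 ] [0.46786087 0.15993394 0.065     ] [array([0.4704, 0.1617]), array([0.47  , 0.1632])]
[0.47410229 0.13646811 0.06657642] [0.47236161 0.13366183 0.065     ] [array([0.4747, 0.1366]), array([0.4744, 0.1376])]
[0.4789209  0.11079253 0.06592685] [0.47685536 0.10848937 0.065     ] [array([0.4791, 0.1108]), array([0.4793, 0.1115])]
[0.48393381 0.08577988 0.06555271] [0.48134783 0.0833174  0.065     ] [array([0.4842, 0.0857]), array([0.484 , 0.0861])]
[0.48855886 0.05986874 0.06502318] [0.48584429 0.05704772 0.065     ] [array([0.4886, 0.0599]), array([0.4885, 0.0599])]
bA [ 0.64422275 -0.22379556  0.092     ]
bB [ 0.64056216 -0.15189737  0.092     ]
yel [ 0.46070679 -0.25756009  0.092     ]
```

```bash
python3 -m handwheel '[[-0.2,-0.08,0.9,0,0,0],[-0.23,-0.08,0.9,0,0,0],[0,0,1,0,0,0],[0,0,1,0,0,0],[0,0,1,0,0,0],[0,0,0,0,0,0]]'
python3 - <<'E'
from h import *
f=bot.grab_frame("wrist");keep(f,"w4");save(f,"w4",None,1.5);s=bot.observe();print(s["position"],s["tool_rot"],s["qpos"])
E
```

```text
clock: 6.7
position: [0.5488, -0.2374, 0.1101]
tool_rot: [3.14, -0.002, -2.97]
force: [0.2, 1.2, -0.4]
grip_width: 0.0854
[ 0.5494232  -0.23794503  0.11135047] [ 3.14082641e+00 -7.67016233e-04 -2.97074641e+00] [ 0.18905327  0.63793425  0.17582765  1.77654517 -0.1552925   0.74160325
  2.18749973]
```

View pics/w4.png

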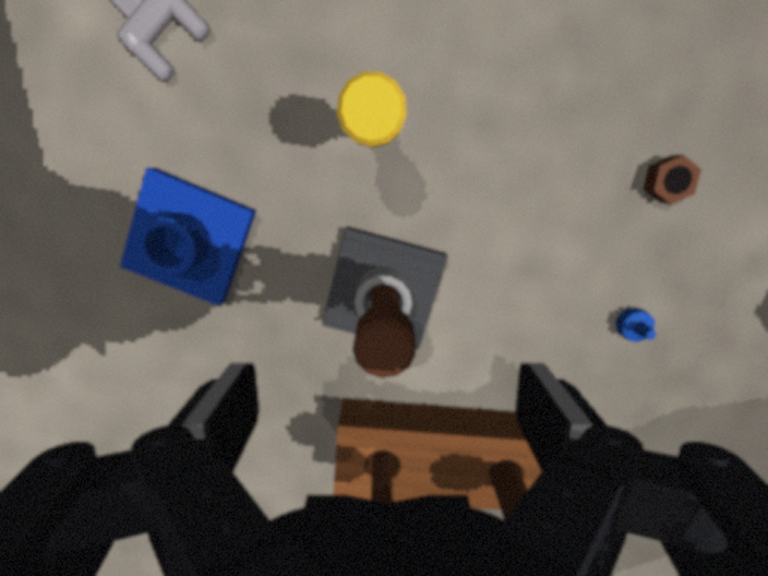

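```bash
python3 - <<'E'
from h import *
b=load("w4");w=load("w3")
print(atz(b,(256,231.3),.092),tri([(b,(256,231.3)),(w,(256,192.6))]),bot.observe()["position"])
E
```

```text
[ 0.54860737 -0.23925738  0.092     ] [ 0.55088059 -0.23846952  0.08655108] [ 0.5494232  -0.23794503  0.11135047]
```

```bash
python3 -m handwheel '[[0,-0.02,0.7,0,0,0],[0,-0.02,0.7,0,0,0],[0,0,0.6,0,0,0],[0,0,0,0,0,0]]'; python3 -m handwheel '[[0,0,0,0,0,0],[0,0,0,0,0,0],[0,0,0,0,0,0],[0,0,0,0,0,0],[0,0,0,0,0,0],[0,0,0,0,0,0]]' 1 60
```

```text
clock: 7.25
position: [0.5489, -0.2397, 0.0599]
tool_rot: [3.141, -0.002, -2.972]
force: [-0.3, -0.5, -0.1]
grip_width: 0.0852
clock: 8.0
position: [0.5501, -0.24, 0.0618]
tool_rot: [-3.141, 0.001, -2.971]
force: [-0.1, 1.0, 5.0]
grip_width: 0.0242
```

```bash
python3 -m handwheel '[[0,0,0,0,0,0],[0,0,0,0,0,0]]'; python3 - <<'E'
from h import *
f=bot.grab_frame("wrist");keep(f,"w5");save(f,"w5",None,1.5)
g=bot.grab_frame("scene");save(g,"s5",(150,180,300,290),5)
E
```

```text
clock: 8.25
position: [0.5501, -0.24, 0.0618]
tool_rot: [-3.141, 0.001, -2.972]
force: [-0.3, 0.5, 5.2]
grip_width: 0.024
```

View pics/w5.png

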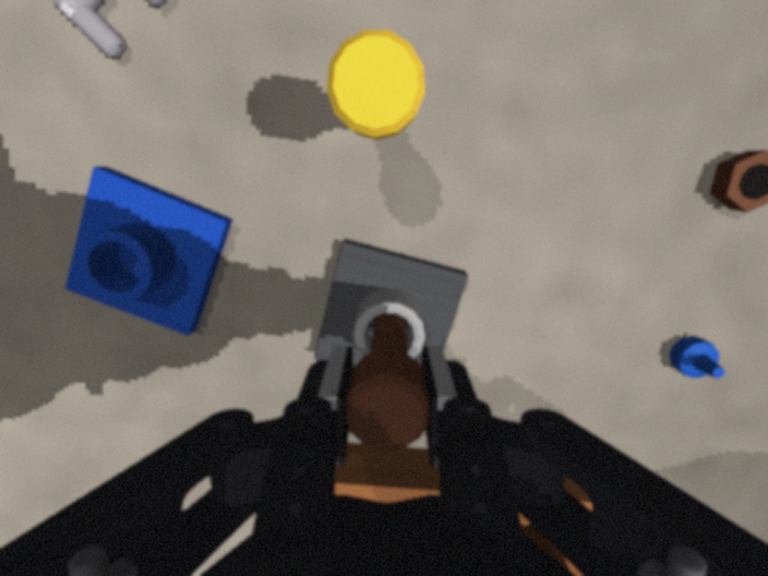

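View pics/s5.png

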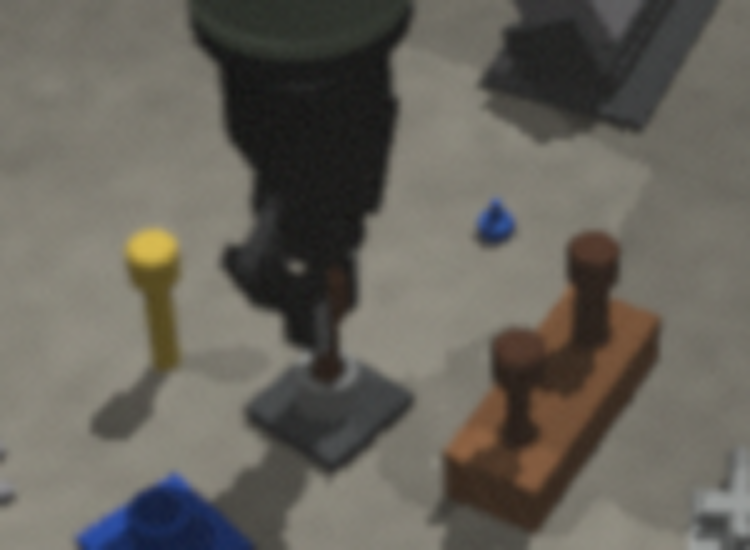

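```bash
python3 -m handwheel '[[0,0,-0.5,0,0,0],[0,0,-0.8,0,0,0],[0,0,-1,0,0,0],[0,0,-1,0,0,0],[0,0,-1,0,0,0],[0,0,-1,0,0,0],[0,0,-0.6,0,0,0],[0,0,0,0,0,0]]'; python3 - <<'E'
from h import *
f=bot.grab_frame("wrist");keep(f,"w6");save(f,"w6",None,1.5)
g=bot.grab_frame("scene");keep(g,"s6");save(g,"s6",(150,140,300,280),5);print(bot.observe()["position"],bot.observe()["tool_rot"])
E
```

```text
clock: 9.35
position: [0.55, -0.2401, 0.2097]
tool_rot: [-3.141, 0.001, -2.972]
force: [0.5, 0.5, -2.1]
grip_width: 0.0242
[ 0.5493939  -0.23973746  0.20816523] [ 3.14114991e+00 -7.00443743e-04 -2.97141361e+00]
```

View pics/w6.png

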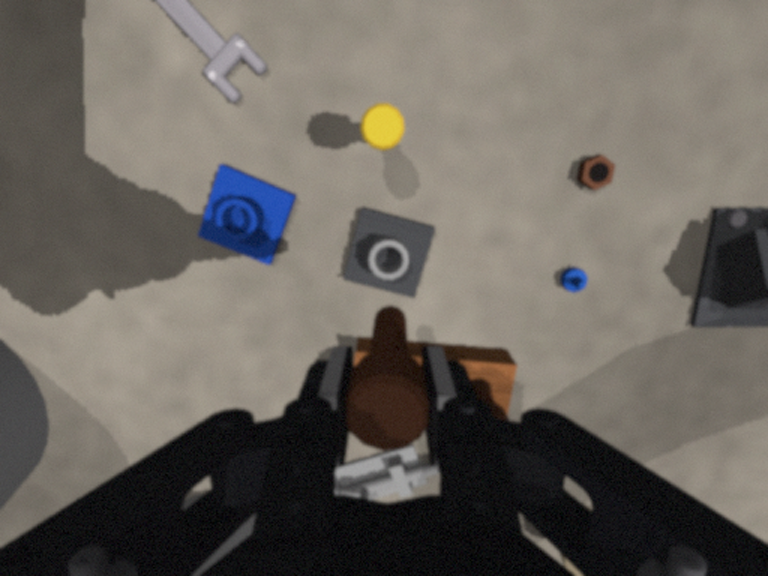

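View pics/s6.png

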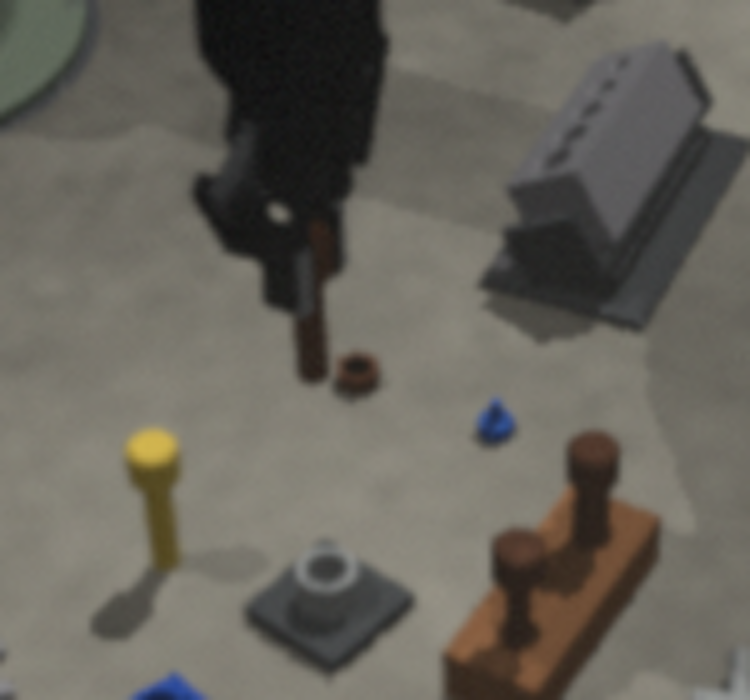

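```bash
python3 -m handwheel '[[0.16,0.5,0,0,0,0],[0.16,0.9,0,0,0,0],[0.17,0.95,0,0,0,0],[0.17,0.95,0,0,0,0],[0.17,0.95,0,0,0,0],[0.17,0.95,0,0,0,0],[0.17,0.95,0,0,0,0],[0.17,0.95,0,0,0,0]]';python3 -m handwheel '[[0.17,0.95,0,0,0,0],[0.17,0.95,0,0,0,0],[0.17,0.95,0,0,0,0],[0.17,0.95,0,0,0,0],[0.17,0.95,0,0,0,0],[0.17,0.95,0,0,0,0],[0.17,0.95,0,0,0,0],[0.17,0.55,0,0,0,0]]';python3 -m handwheel '[[0,0,0,0,-0.0278,0],[0,0,0,0,-0.0278,0],[0,0,0,0,-0.0278,0],[0,0,0,0,0,0]]'
```

```text
clock: 10.45
position: [0.4855, -0.0693, 0.2082]
tool_rot: [3.141, -0.001, -2.971]
force: [0.3, 0.5, -0.6]
grip_width: 0.0243
clock: 11.45
position: [0.4215, 0.1021, 0.2084]
tool_rot: [3.142, -0.001, -2.97]
force: [-0.3, -0.8, -1.4]
grip_width: 0.024
clock: 11.95
position: [0.4198, 0.0928, 0.2028]
tool_rot: [-3.118, 0.35, -2.968]
force: [1.3, -0.5, -0.9]
grip_width: 0.0239
```

```bash
python3 - <<'E'
from h import *
f=bot.grab_frame("wrist");keep(f,"w7");save(f,"w7",None,1.5)
g=bot.grab_frame("scene");keep(g,"s7");save(g,"s7",(170,80,330,200),5);s=bot.observe();print(s["position"],s["tool_rot"],s["qpos"],s["clock"])
E
```

```text
[0.42088162 0.09241727 0.20308378] [-3.11869525  0.35056789 -2.97088168] [-0.43150337  0.11359939 -0.01146056  2.38111273  0.36022853  0.33405612
  0.97238803] 12.05
```

View pics/w7.png

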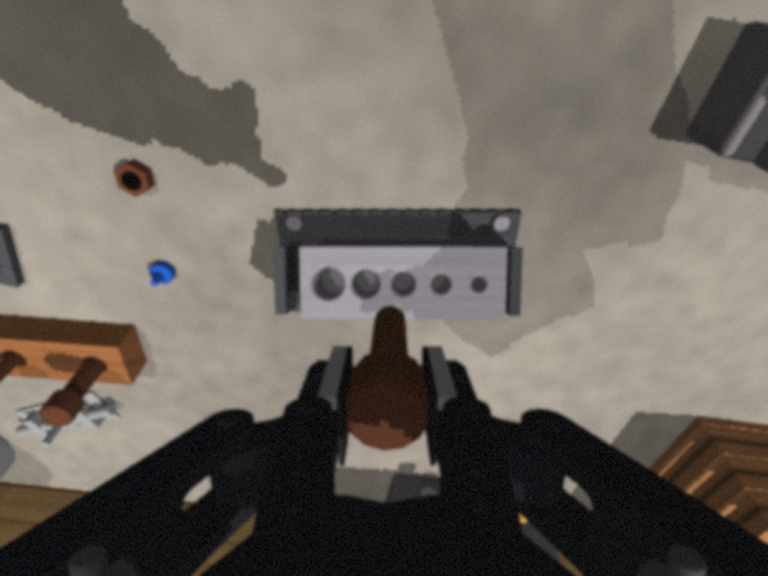

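View pics/s7.png

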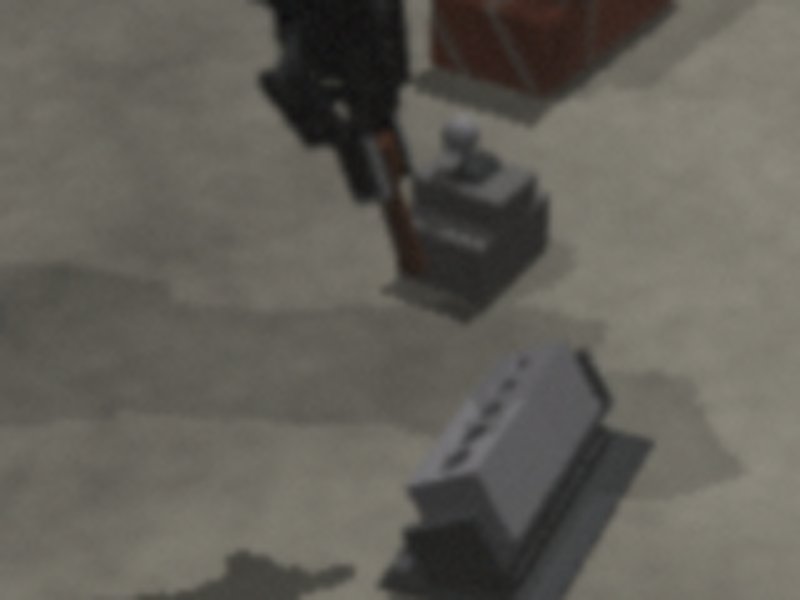

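```bash
cat >> h.py <<'E'
from scipy.spatial.transform import Rotation as Rn
def plan(T,Rm=None):
    s=bot.observe();R0=Rn.from_euler('xyz',s["tool_rot"])
    d=R0.inv().apply(np.array(T)-s["position"])/.025
    rv=(R0.inv()*Rn.from_matrix(Rm)).as_rotvec()/(2*np.pi) if Rm is not None else 0
    print("pos",np.round(s["position"],4),"rot",np.round(s["tool_rot"],3),"F",np.round(s["force"],1),"t",s["clock"])
    print("shift",np.round(d,2),"turn",np.round(rv,4))
def Rtool(psi,th=np.pi/6):
    z=np.array([np.sin(th)*np.cos(psi),np.sin(th)*np.sin(psi),-np.cos(th)]);y=np.array([-np.sin(psi),np.cos(psi),0])
    return np.column_stack([np.cross(y,z),y,z])
E
python3 - <<'E'
from h import *
w7=load("w7");save(w7,"w7z",(170,130,360,230),4)
A=np.array([(479,285),(441,284.5),(403,284),(366,283.5),(329,284)])/1.5
w1=load("w1");a=load("w2")
A1=[(431,318),(397,318),(362,318),(328,319),(293,319)]
B=[(704,290),(669,290),(633,290.5),(598,291),(562,291)]
for i in range(5):
    l=[(w1,np.array(A1[i])/1.5),(a,np.array(B[i])/1.5),(w7,A[i])]
    print(tri(l),[np.round(atz(f,p,.065)[:2],4) for f,p in l])
M=np.array([.479,.111,.0655]);R=Rtool(.175)
plan(M-R[:,2]*.09,R)
E
```

```text
[0.46962654 0.16160229 0.06684911] [array([0.4704, 0.1617]), array([0.47  , 0.1632]), array([0.4707, 0.1624])]
[0.47406795 0.13634058 0.06652001] [array([0.4747, 0.1366]), array([0.4744, 0.1376]), array([0.475 , 0.1365])]
[0.47887303 0.1106504  0.06583682] [array([0.4791, 0.1108]), array([0.4793, 0.1115]), array([0.4793, 0.1105])]
[0.48384967 0.08558562 0.06515841] [array([0.4842, 0.0857]), array([0.484 , 0.0861]), array([0.4834, 0.0851])]
[0.48854062 0.05982659 0.06500999] [array([0.4886, 0.0599]), array([0.4885, 0.0599]), array([0.4885, 0.0597])]
pos [0.4209 0.0924 0.2031] rot [-3.119  0.351 -2.971] F [ 0.2 -0.3 -2.4] t 12.05
shift [0.24 0.39 2.44] turn [-0.0039 -0.0275 -0.0003]
```

View pics/w7z.png

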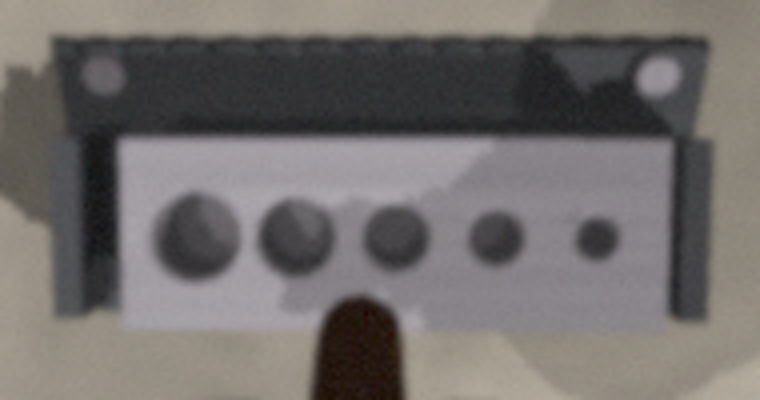

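```bash
python3 -m handwheel '[[0.12,0.2,0.8,0,0,0],[0.12,0.2,0.8,0,0,0],[0,0,0.4,0,0,0],[0,0,0,-0.004,-0.014,0],[0,0,0,0,-0.014,0],[0,0,0,0,0,0]]'; python3 - <<'E'
from h import *
M=np.array([.479,.1107,.0655]);R=Rtool(.18)
plan(M-R[:,2]*.075,R);print(bot.observe()["qpos"])
E
```

```text
clock: 12.8
position: [0.4205, 0.0929, 0.1363]
tool_rot: [-3.09, 0.323, -2.951]
force: [1.0, -1.4, -1.5]
grip_width: 0.0245
pos [0.4205 0.0929 0.1363] rot [-3.09   0.323 -2.951] F [ 1.  -1.4 -1.5] t 12.8
shift [-0.81  0.3   0.5 ] turn [-0.0075 -0.0319  0.0023]
[-0.26490268  0.28495207 -0.22587776  2.42177818  0.96169958  0.2458083
  0.36342716]
```

```bash
cat > kin.py <<'E'
from h import *
from scipy.optimize import least_squares
import itertools
D=[([-1.4,.522,-.036,1.6,.021,1.021,-.113],[.149,.607,.231],[-3.14,0,2.901]),
([-0.4644063,0.24716186,0.07725783,2.0377373,-0.02344664,0.85691111,1.36396773],[0.43637976,0.11970205,0.23150414],[-3.14059633,8.66910605e-04,-2.97427587]),
([0.16205843,0.4711148,0.21368869,1.71048961,-0.11690072,0.97286293,2.15949912],[0.53821901,-0.23649978,0.23107066],[3.14124562,-3.08403258e-04,-2.97200880]),
([0.18905327,0.63793425,0.17582765,1.77654517,-0.1552925,0.74160325,2.18749973],[0.5494232,-0.23794503,0.11135047],[3.14082641,-7.67016233e-04,-2.97074641]),
([-0.43150337,0.11359939,-0.01146056,2.38111273,0.36022853,0.33405612,0.97238803],[0.42088162,0.09241727,0.20308378],[-3.11869525,0.35056789,-2.97088168]),
([-0.26490268,0.28495207,-0.22587776,2.42177818,0.96169958,0.2458083,0.36342716],[.4205,.0929,.1363],[-3.09,.323,-2.951])]
ax='zyzyzyz'
def fk(q,p,sg):
    h,a,b,c,g0,gz,a1,b1,y0=p
    R=Rn.from_euler('z',y0+0*q[0]);P=R.apply([0,0,h])
    R=R*Rn.from_euler('z',sg[0]*q[0])*Rn.from_euler('y',q[1]);P=P+R.apply([a1,0,a])
    R=R*Rn.from_euler('z',sg[1]*q[2])*Rn.from_euler('y',q[3]);P=P+R.apply([b1,0,b])
    R=R*Rn.from_euler('z',sg[2]*q[4])*Rn.from_euler('y',q[5]);P=P+R.apply([g0,0,c])
    R=R*Rn.from_euler('z',sg[3]*q[6]+gz)
    return P,R
def res(p,sg,D=D):
    o=[]
    for q,x,r in D:
        P,R=fk(q,p,sg);o+=list(P-x)+list(.2*(R.inv()*Rn.from_euler('xyz',r)).as_rotvec())
    return np.array(o)
def fit():
    best=None
    for sg in itertools.product((-1,1),repeat=4):
        for gz in(0,1.57,3.14,-1.57):
            s=least_squares(res,[.35,.4,.4,.25,0,gz,0,0,0],args=(sg,))
            if best is None or s.cost<best[0]-1e-12: best=(s.cost,sg,s.x)
    return best
if __name__=="__main__":
    b=fit();print(b);print(np.abs(res(b[2],b[1])).max());pickle.dump(b,open("kin.pkl","wb"))
E
python3 kin.py
```

```text
(np.float64(0.0002126739847690863), (-1, -1, -1, -1), array([ 3.62089253e-01,  5.38969915e-01,  4.41561956e-01,  3.59379045e-01,
        1.41669517e-02,  1.46823179e+00,  3.08619466e-05,  4.46406617e-03,
       -1.04365635e-01]))
0.010445381713987345
```

```bash
cat > kin2.py <<'E'
from kin import *
def fk2(q,p,sg=(-1,-1,-1,-1)):
    h,a,b,c,gz,y0,x1,a1,a2,b1,b2,g1,g2=p[:13];o=[0,p[13],p[14],p[15],p[16],p[17],0]
    q=np.array(q)+o
    R=Rn.from_euler('z',y0-q[0]);P=R.apply([x1,0,h])
    R=R*Rn.from_euler('y',q[1]);P=P+R.apply([a1,a2,a])
    R=R*Rn.from_euler('z',-q[2])*Rn.from_euler('y',q[3]);P=P+R.apply([b1,b2,b])
    R=R*Rn.from_euler('z',-q[4])*Rn.from_euler('y',q[5]);P=P+R.apply([g1,g2,c])
    R=R*Rn.from_euler('z',-q[6]+gz)
    return P,R
p0=np.array([.362,.45,.42,.3,1.468,-.1]+[0]*12)
reg=np.array([.02]*4+[0,0]+[.1]*7+[.03]*5)
def res2(p):
    o=[]
    for q,x,r in D:
        P,R=fk2(q,p);o+=list((P-x)/.001)+list((R.inv()*Rn.from_euler('xyz',r)).as_rotvec()/.002)
    return np.array(o+list((p-p0)*reg/.01))
if __name__=="__main__":
    s=least_squares(res2,p0);print(np.round(s.x,3));r=res2(s.x)[:36].reshape(6,6);print(np.round(r,1));pickle.dump(s.x,open("kin2.pkl","wb"))
E
python3 kin2.py
```

```text
[ 3.220e-01  5.300e-01  4.220e-01  3.280e-01  1.571e+00  1.000e-03
 -1.000e-03  0.000e+00 -2.100e-02  0.000e+00 -3.800e-02  0.000e+00
 -1.000e-03 -1.000e-03  1.000e-03  1.000e-03 -0.000e+00  0.000e+00]
[[ 0.1 -0.1 -0.1  0.2  0.1 -0.3]
 [-0.   0.   0.   0.1 -0.1  0.1]
 [ 0.1  0.   0.1  0.1  0.   0.1]
 [-0.   0.  -0.  -0.  -0.   0.1]
 [ 0.  -0.1 -0.   0.1 -0.1  0. ]
 [-0.   0.1  0.  -0.1 -0.   0.1]]
```

```bash
cat > ik.py <<'E'
from kin2 import *
p=pickle.load(open("kin2.pkl","rb"))
lo=np.array([-2.91,-.3,-1.5,.17,-1.26,.16,-2.52])+.04;hi=np.array([2.91,2.13,1.42,2.43,4.41,1.93,2.52])-.04
def solve(T,R,q0=None,n=60,spin=True,seed=0):
    rg=np.random.default_rng(seed);out=[]
    def f(q):
        P,Rq=fk2(q,p)
        e=list((P-T)/.001)+(list(np.cross(Rq.as_matrix()[:,2],R[:,2])/.005)+[5*(1-Rq.as_matrix()[:,2]@R[:,2])/.005] if spin else list((Rq.inv()*Rn.from_matrix(R)).as_rotvec()/.003))
        if q0 is not None: e+=list((q-q0)*.02)
        return np.array(e)
    for i in range(n):
        s=least_squares(f,lo+(hi-lo)*rg.random(7) if i or q0 is None else np.clip(q0,lo,hi),bounds=(lo,hi))
        P,Rq=fk2(s.x,p);out.append((np.linalg.norm(P-T),s.x,Rq))
    return out
E
python3 - <<'E'
from ik import *
q=bot.observe()["qpos"];R=Rtool(.18);M=np.array([.479,.1107,.0655])
for off in(.075,.012):
    T=M-R[:,2]*off
    o=solve(T,R,n=40)
    o=[x for x in o if x[0]<.001 and np.arccos(min(1,x[2].as_matrix()[:,2]@R[:,2]))<.01]
    print(off,T,len(o))
    for e,x,Rq in o[:14]:
        rel=Rn.from_matrix(R.T@Rq.as_matrix()).as_rotvec()[2];print(np.round(x,2),"spin",round(rel,2))
E
```

```text
0.075 [0.44210586 0.10398639 0.13045191] 0
0.012 [0.47309694 0.10962582 0.0758923 ] 0
```

```bash
python3 - <<'E'
from ik import *
psi=.18;R30=Rtool(psi);zr=-R30[:,2];M=np.array([.479,.1107,.0655])
ref=np.array([-0.4644063,0.24716186,0.07725783,2.0377373,-0.02344664,0.85691111,1.36396773])
for th in(0,5,10,15):
  for so in(0,.045,.07):
    R=Rtool(psi,np.radians(th));T=M+zr*(.032+so)+.0187*R[:,2]
    o=solve(T,R,q0=ref,n=1,spin=False);e,x,Rq=o[0]
    print("gauge",th,so,np.round(T,3),round(e*1e3,1),round((Rq.inv()*Rn.from_matrix(R)).magnitude(),3),np.round(x,2))
S=np.array([.5495,-.239,.082]);ref=np.array([0.18905327,0.63793425,0.17582765,1.77654517,-0.1552925,0.74160325,2.18749973])
for th in(-15,-20,-25,-30):
  for up in (0,.08):
   for ps in(.17,):
    R=Rtool(ps,np.radians(th));T=S+[0,0,up]+.0187*R[:,2]
    e,x,Rq=solve(T,R,q0=ref,n=1,spin=False)[0]
    print("stub",th,up,np.round(T,3),round(e*1e3,1),round((Rq.inv()*Rn.from_matrix(R)).magnitude(),3),np.round(x,2))
E
```

```text
gauge 0 0 [0.463 0.108 0.075] 0.0 0.0 [-0.38  0.54  0.03  2.11 -0.03  0.49  1.43]
gauge 0 0.045 [0.441 0.104 0.113] 0.0 0.0 [-0.4   0.44  0.05  2.14 -0.04  0.55  1.43]
gauge 0 0.07 [0.429 0.102 0.135] 0.0 0.0 [-0.41  0.39  0.05  2.16 -0.04  0.6   1.42]
gauge 5 0 [0.465 0.108 0.075] 0.0 0.0 [-0.4   0.52  0.04  2.18 -0.02  0.36  1.4 ]
gauge 5 0.045 [0.443 0.104 0.114] 0.0 0.0 [-0.42  0.42  0.06  2.21 -0.02  0.43  1.4 ]
gauge 5 0.07 [0.43  0.102 0.135] 0.0 0.0 [-0.43  0.36  0.06  2.22 -0.01  0.48  1.39]
gauge 10 0 [0.466 0.108 0.075] 0.0 0.0 [-0.43  0.5   0.07  2.24  0.    0.22  1.38]
gauge 10 0.045 [0.444 0.104 0.114] 0.0 0.0 [-0.45  0.39  0.08  2.28  0.01  0.3   1.36]
gauge 10 0.07 [0.432 0.102 0.135] 0.0 0.0 [-0.47  0.33  0.09  2.29  0.02  0.35  1.35]
gauge 15 0 [0.468 0.109 0.075] 0.0 0.0 [-0.19  0.49 -0.25  2.3   1.03  0.2   0.36]
gauge 15 0.045 [0.446 0.105 0.114] 0.0 0.0 [-0.33  0.37 -0.09  2.33  0.47  0.2   0.89]
gauge 15 0.07 [0.434 0.102 0.136] 0.0 0.0 [-0.53  0.31  0.15  2.36  0.05  0.22  1.31]
stub -15 0 [ 0.545 -0.24   0.064] 0.0 0.0 [ 0.1   0.82  0.25  1.61 -0.08  0.97  2.09]
stub -15 0.08 [ 0.545 -0.24   0.144] 0.0 0.0 [ 0.09  0.71  0.26  1.57 -0.05  1.11  2.08]
stub -20 0 [ 0.543 -0.24   0.064] 0.0 0.0 [ 0.08  0.86  0.26  1.54 -0.06  1.07  2.06]
stub -20 0.08 [ 0.543 -0.24   0.144] 0.0 0.0 [ 0.07  0.76  0.27  1.51 -0.03  1.21  2.06]
stub -25 0 [ 0.542 -0.24   0.065] 0.0 0.0 [ 0.06  0.91  0.28  1.47 -0.04  1.18  2.04]
stub -25 0.08 [ 0.542 -0.24   0.145] 0.0 0.0 [ 0.06  0.81  0.29  1.45 -0.01  1.3   2.05]
stub -30 0 [ 0.54  -0.241  0.066] 0.0 0.0 [ 0.05  0.96  0.29  1.41 -0.02  1.28  2.03]
stub -30 0.08 [ 0.54  -0.241  0.146] 0.0 0.0 [0.05 0.86 0.3  1.38 0.   1.4  2.04]
```

```bash
python3 - <<'E'
from h import *
plan([.43,.095,.205],Rtool(.17,0))
E
```

```text
pos [0.4205 0.0929 0.1363] rot [-3.09   0.323 -2.951] F [ 1.  -1.4 -1.5] t 12.8
shift [-1.24 -0.12 -2.48] turn [-0.0076  0.0515  0.0019]
```

```bash
python3 -m handwheel '[[-0.4,-0.04,-0.8,0,0,0],[-0.4,-0.04,-0.8,0,0,0],[-0.4,-0.04,-0.8,0,0,0],[0,0,0,-0.0026,0.0173,0.0006],[0,0,0,-0.0025,0.0172,0.0006],[0,0,0,-0.0025,0.017,0.0007]]';python3 - <<'E'
from h import *
plan([.549,-.239,.205],Rtool(.17,0))
print(bot.observe()["qpos"])
E
```

```text
clock: 13.55
position: [0.4303, 0.0964, 0.2041]
tool_rot: [3.139, -0.0, -2.97]
force: [-0.8, -0.5, -0.3]
grip_width: 0.0241
pos [0.4303 0.0964 0.2041] rot [ 3.139 -0.    -2.97 ] F [-0.8 -0.5 -0.3] t 13.55
shift [ -2.38 -14.03  -0.08] turn [ 0.0005 -0.      0.0003]
[ 0.0744243   0.30244356 -0.5139354   2.0716025   0.19883785  0.8140744
  1.18547188]
```

```bash
python3 -m handwheel '[[-0.16,-0.7,0,0,0,0],[-0.16,-0.95,0,0,0,0],[-0.16,-0.95,0,0,0,0],[-0.16,-0.95,0,0,0,0],[-0.16,-0.95,0,0,0,0],[-0.16,-0.95,0,0,0,0],[-0.16,-0.95,0,0,0,0],[-0.16,-0.95,0,0,0,0]]';python3 -m handwheel '[[-0.16,-0.95,0,0,0,0],[-0.16,-0.95,0,0,0,0],[-0.16,-0.95,0,0,0,0],[-0.16,-0.95,0,0,0,0],[-0.16,-0.95,0,0,0,0],[-0.16,-0.95,0,0,0,0],[-0.14,-0.95,0,0,0,0],[0,0,0,0,0,0]]';python3 - <<'E'
from h import *
f=bot.grab_frame("wrist");keep(f,"w8");save(f,"w8",None,1.5)
plan([.549,-.239,.205],Rtool(.17,0))
print(bot.observe()["qpos"])
E
```

```text
clock: 14.55
position: [0.4936, -0.0803, 0.2037]
tool_rot: [3.141, 0.003, -2.969]
force: [0.1, 0.9, -1.7]
grip_width: 0.0239
clock: 15.55
position: [0.5489, -0.2402, 0.2032]
tool_rot: [-3.141, 0.002, -2.97]
force: [-0.6, 0.8, -1.5]
grip_width: 0.0241
pos [ 0.5488 -0.2389  0.2033] rot [-3.141e+00  2.000e-03 -2.969e+00] F [-1.3  0.8 -2. ] t 15.6
shift [-0.01 -0.01 -0.07] turn [-0.      0.0003  0.0004]
[ 0.57126455  0.5294501  -0.37231368  1.6891303   0.22498413  0.96356619
  1.86022319]
```

View pics/w8.png

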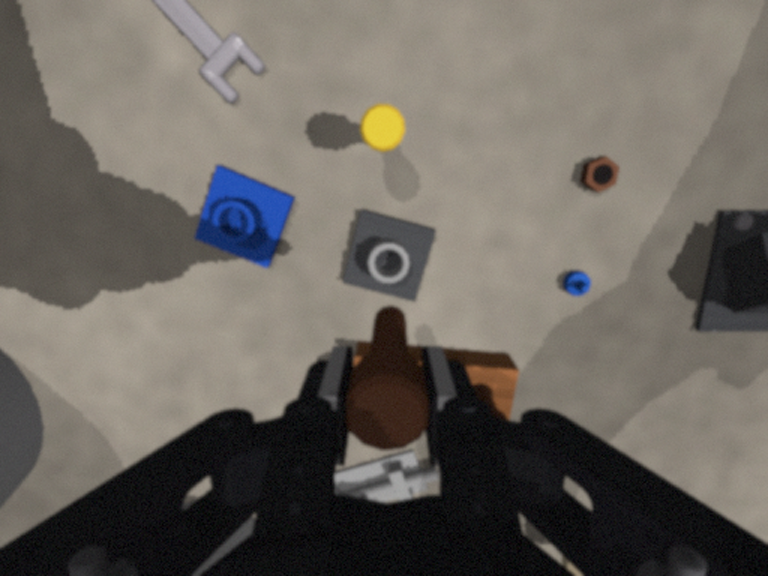

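```bash
python3 -m handwheel '[[-0.02,-0.01,0.8,0,0,0],[-0.02,0,1,0,0,0],[0,0,1,0,0,0],[0,0,1,0,0,0],[0,0,0.8,0,0,0],[0,0,0.5,0,0,0],[0,0,0.45,0,0,0],[0,0,0,0,0,0]]'
```

```text
clock: 16.6
position: [0.5493, -0.2384, 0.0643]
tool_rot: [3.141, 0.001, -2.968]
force: [0.7, 0.4, -0.8]
grip_width: 0.024
```

```bash
python3 -m handwheel '[[0,0,0,0,0,0],[0,0,0,0,0,0],[0,0,0,0,0,0],[0,0,0,0,0,0]]' -1;python3 - <<'E'
from h import *
f=bot.grab_frame("wrist");keep(f,"w9");save(f,"w9",None,1.5)
R=Rtool(.17,np.radians(-25))
plan(np.array([.5495,-.239,.082])+.0187*R[:,2],R)
E
```

```text
clock: 17.1
position: [0.5496, -0.2386, 0.065]
tool_rot: [-3.141, 0.002, -2.969]
force: [0.4, -0.4, -0.1]
grip_width: 0.0855
pos [ 0.5495 -0.2386  0.0649] rot [-3.141e+00  2.000e-03 -2.969e+00] F [-0.1  0.2  0.3] t 17.15
shift [ 0.32 -0.01 -0.01] turn [-0.0001  0.0697  0.0005]
```

View pics/w9.png

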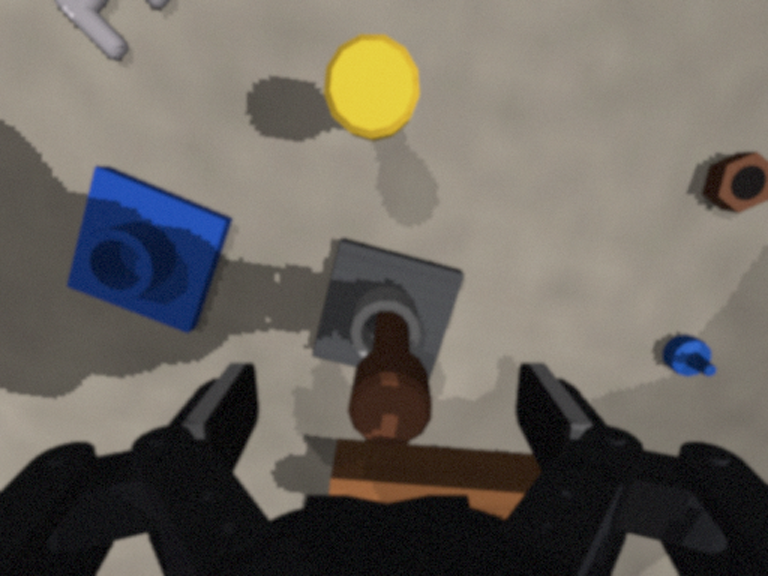

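```bash
python3 -m handwheel '[[0.08,0,0,0,0.0175,0],[0.08,0,0,0,0.0175,0],[0.08,0,0,0,0.0175,0],[0.08,0,0,0,0.0172,0],[0,0,0,0,0,0]]';python3 - <<'E'
from h import *
R=Rtool(.17,np.radians(-25))
plan(np.array([.5495,-.239,.082])+.0187*R[:,2],R)
E
```

```text
clock: 17.77
position: [0.5424, -0.2387, 0.0649]
tool_rot: [3.14, -0.437, -2.966]
force: [-0.6, 0.0, 0.3]
grip_width: 0.0855
pos [ 0.5424 -0.2387  0.0649] rot [ 3.14  -0.437 -2.966] F [-0.6  0.   0.3] t 17.775
shift [ 0.04 -0.06  0.01] turn [-0.0002 -0.0001  0.0008]
```

```bash
python3 -m handwheel '[[0,0,0,0,0,0],[0,0,0,0,0,0],[0,0,0,0,0,0],[0,0,0,0,0,0],[0,0,0,0,0,0],[0,0,0,0,0,0],[0,0,0,0,0,0]]' 1 60;python3 - <<'E'
from h import *
f=bot.grab_frame("wrist");keep(f,"w10");save(f,"w10",None,1.5)
R=Rtool(.17,np.radians(-25))
plan(np.array([.5495,-.239,.082+.14])+.0187*R[:,2],R)
E
```

```text
clock: 18.65
position: [0.5419, -0.24, 0.0666]
tool_rot: [-3.141, -0.436, -2.969]
force: [-0.8, -0.3, 6.2]
grip_width: 0.0244
pos [ 0.5419 -0.2401  0.0666] rot [-3.141 -0.436 -2.969] F [-0.5 -0.   6.7] t 18.7
shift [ 2.35 -0.01 -5.02] turn [-0.0002  0.0001  0.0004]
```

View pics/w10.png

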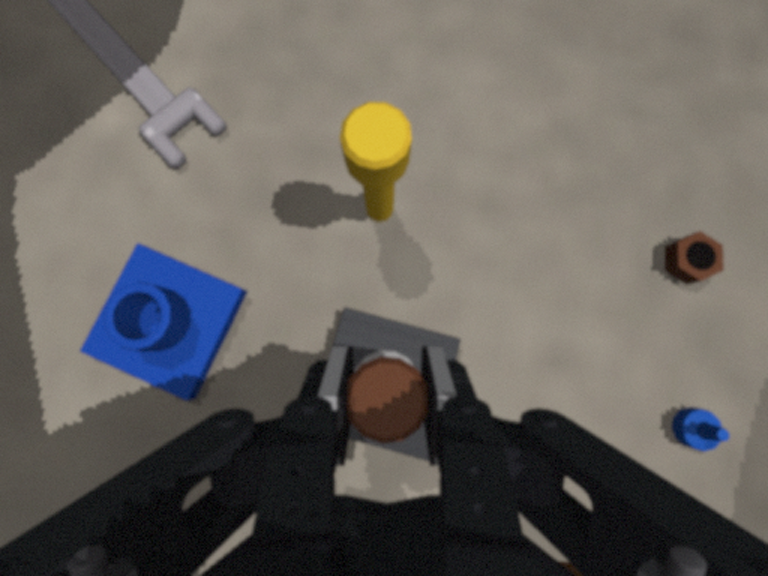

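```bash
python3 -m handwheel '[[0.2,0,-0.42,0,0,0],[0.39,0,-0.84,0,0,0],[0.4,0,-0.85,0,0,0],[0.4,0,-0.85,0,0,0],[0.4,0,-0.85,0,0,0],[0.4,0,-0.85,0,0,0],[0.16,0,-0.36,0,0,0],[0,0,0,0,0,0]]';python3 - <<'E'
from h import *
f=bot.grab_frame("scene");keep(f,"s11");save(f,"s11",(150,100,330,240),4)
f=bot.grab_frame("top");keep(f,"t11")
plan(bot.observe()["position"],Rtool(.18,np.radians(5)));print(bot.observe()["qpos"])
E
```

```text
clock: 19.7
position: [0.5418, -0.24, 0.2053]
tool_rot: [-3.141, -0.435, -2.969]
force: [-0.8, 1.0, -2.3]
grip_width: 0.0241
pos [ 0.5413 -0.2398  0.2041] rot [ 3.141 -0.437 -2.968] F [-0.5 -0.1 -1.7] t 19.8
shift [0. 0. 0.] turn [ 0.0003 -0.0835 -0.0011]
[ 0.36505673  0.72713559 -0.24011311  1.38540308  0.29470291  1.47518204
  1.80179149]
```

View pics/s11.png

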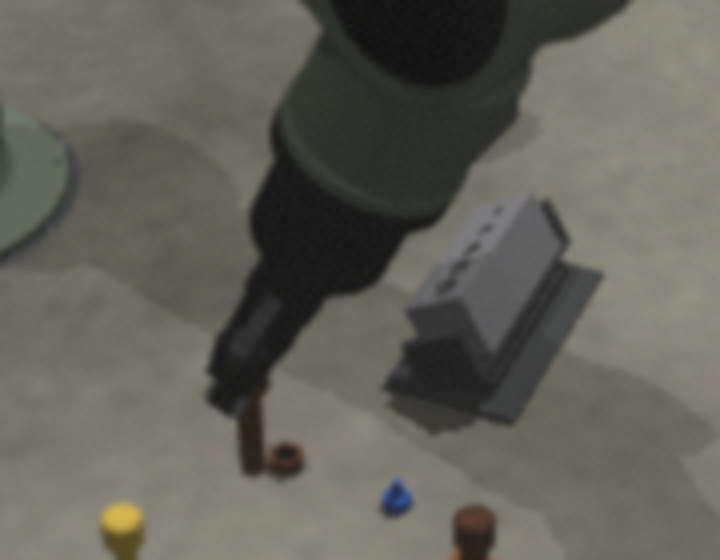

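```bash
python3 -m handwheel '[[0,0,0,0,-0.0278,0],[0,0,0,0,-0.0278,0],[0,0,0,0,-0.0279,0],[0,0,0,0,0,0]]';python3 - <<'E'
from h import *
R=Rtool(.18,np.radians(5));zr=-Rtool(.18)[:,2];M=np.array([.479,.1107,.0655])
T=M+zr*(.0335+.11)+.0187*R[:,2];print(T)
plan([T[0],T[1],.2],R);print(bot.observe()["qpos"])
E
```

```text
clock: 20.3
position: [0.539, -0.2415, 0.2044]
tool_rot: [-3.141, 0.088, -2.972]
force: [-1.2, 0.9, -1.7]
grip_width: 0.0239
[0.4100127  0.09814641 0.1711458 ]
pos [ 0.539  -0.2415  0.2044] rot [-3.141  0.088 -2.972] F [-1.2  0.9 -1.7] t 20.3
shift [ 2.79 14.26 -0.08] turn [-0.0002  0.0002 -0.0016]
[ 0.60789557  0.4804671  -0.36235989  1.7724621   0.16891571  0.84244003
  1.92280275]
```

```bash
python3 -m handwheel '[[0.13,0.6,0,0,0,0],[0.13,0.95,0,0,0,0],[0.13,0.98,0,0,0,0],[0.13,0.98,0,0,0,0],[0.13,0.98,0,0,0,0],[0.13,0.98,0,0,0,0],[0.13,0.98,0,0,0,0],[0.13,0.98,0,0,0,0]]';python3 -m handwheel '[[0.13,0.98,0,0,0,0],[0.13,0.98,0,0,0,0],[0.13,0.98,0,0,0,0],[0.13,0.98,0,0,0,0],[0.13,0.98,0,0,0,0],[0.13,0.98,0,0,0,-0.0016],[0.13,0.9,0,0,0,0],[0,0,0,0,0,0]]';python3 - <<'E'
from h import *
R=Rtool(.18,np.radians(5));zr=-Rtool(.18)[:,2];M=np.array([.479,.1107,.0655])
T=M+zr*(.0335+.07)+.0187*R[:,2];print(T)
plan(T,R);print(bot.observe()["qpos"])
E
```

```text
clock: 21.3
position: [0.4837, -0.0592, 0.2019]
tool_rot: [3.141, 0.086, -2.966]
force: [0.4, -0.4, -1.3]
grip_width: 0.0241
clock: 22.3
position: [0.4315, 0.1041, 0.2001]
tool_rot: [-3.141, 0.087, -2.954]
force: [0.4, -0.1, -0.9]
grip_width: 0.0242
[0.42968957 0.101727   0.13650479]
pos [0.4315 0.1041 0.2001] rot [-3.141  0.087 -2.954] F [ 0.4 -0.1 -0.9] t 22.3
shift [ 0.31 -0.08  2.53] turn [-0.     -0.0001  0.0012]
[ 0.02412882  0.26566745 -0.47853413  2.13597656  0.22416698  0.69656676
  1.15645238]
```

```bash
python3 -m handwheel '[[0.1,-0.03,0.8,0,0,0],[0.1,-0.03,0.9,0,0,0],[0.1,-0.02,0.8,0,0,0],[0,0,0,0,0,0]]';python3 - <<'E'
from h import *
f=bot.grab_frame("wrist");keep(f,"w12");save(f,"w12",None,1.5);save(f,"w12z",(150,150,370,290),3.5)
f=bot.grab_frame("scene");keep(f,"s12");save(f,"s12",(190,110,330,215),5.5)
f=bot.grab_frame("top");keep(f,"t12");save(f,"t12",(170,130,300,230),6)
R=Rtool(.184,np.radians(5));zr=-Rtool(.184)[:,2];M=np.array([.479,.1107,.0655])
T=M+zr*(.0335+.07)+.0187*R[:,2]
plan(T,R);print(bot.observe()["qpos"])
E
```

```text
clock: 22.8
position: [0.4299, 0.0992, 0.1363]
tool_rot: [-3.14, 0.085, -2.958]
force: [0.4, 0.4, -1.1]
grip_width: 0.0242
pos [0.4311 0.0995 0.138 ] rot [-3.141  0.089 -2.958] F [-0.2  0.3 -0.9] t 22.95
shift [0.04 0.09 0.06] turn [-0.0002  0.0002 -0.0001]
[-0.02886058  0.3706393  -0.42075664  2.20293204  0.33760677  0.53595521
  1.05094591]
```

View pics/w12.png

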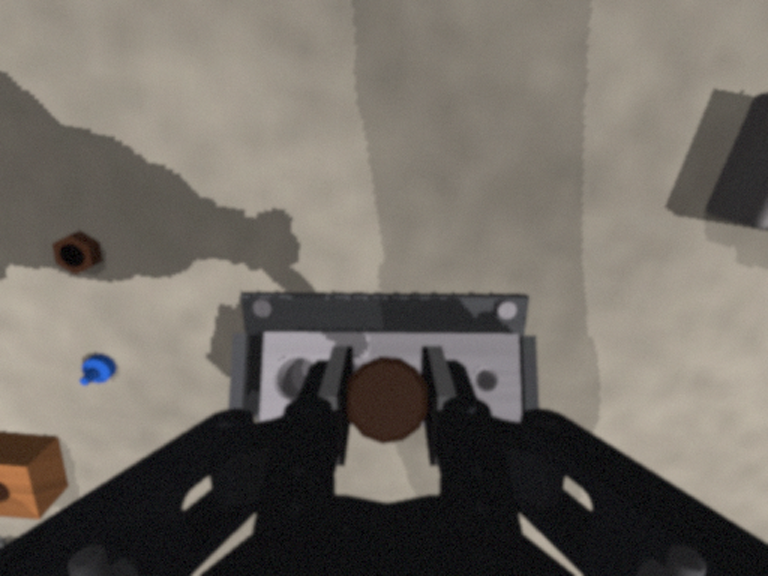

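View pics/s12.png

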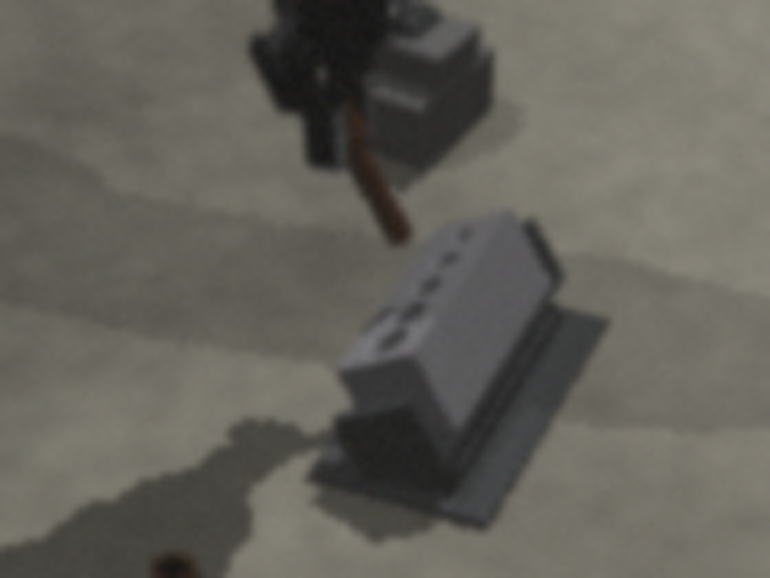

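View pics/t12.png

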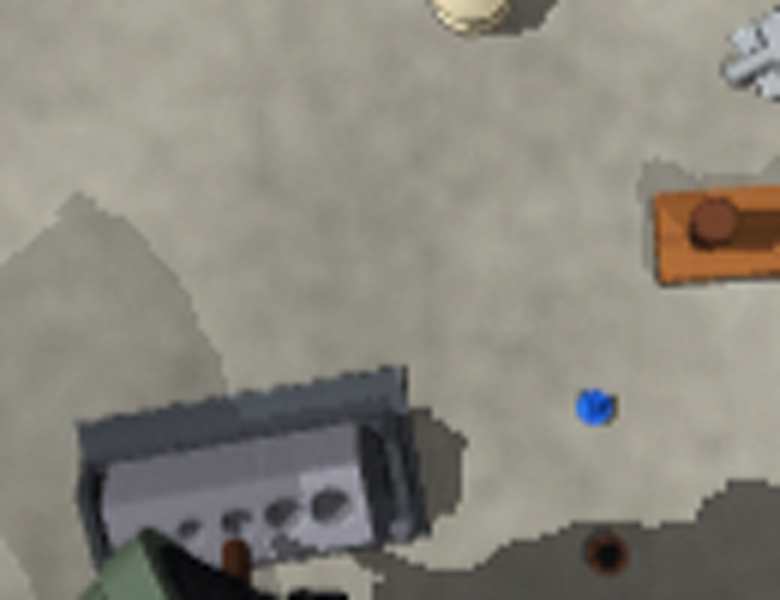

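```bash
cat > ov.py <<'E'
from h import *
def bolt_pose(g=.0735,ang=30-5,s=None):
    s=s or bot.observe();Rt=Rn.from_euler('xyz',s["tool_rot"]).as_matrix()
    G=s["position"]-.0187*Rt[:,2]
    a=np.radians(ang);u=Rt[:,2]*np.cos(a)+np.cross(Rt[:,1],Rt[:,2])*(-np.sin(a)) # rotate -a about tool y
    return G,u  # u towards foot
def draw(f,n,crop,sc,g=.0735,M=None,psi=.184,ang=25):
    G,u=bolt_pose(g,ang);F=G+g*u
    im=np.array(f["pixels"]).copy()[crop[1]:crop[3],crop[0]:crop[2]];im=cv2.resize(im,None,fx=sc,fy=sc,interpolation=cv2.INTER_CUBIC)
    def pt(X): return ((proj(f,X)-[crop[0]-.0,crop[1]]+.5)*sc-.5)
    R=Rtool(psi)
    B=np.cross(u,[0,1,0]);B/=np.linalg.norm(B);C=np.cross(u,B)
    th=np.linspace(0,2*np.pi,40)
    def circ(c,a,b,r,col): cv2.polylines(im,[np.round(pt(c+r*(np.outer(np.cos(th),a)+np.outer(np.sin(th),b)))).astype(int)],True,col,1)
    circ(F,B,C,.0075,(0,255,0));circ(F-.062*u,B,C,.0075,(0,255,0));circ(F-.062*u,B,C,.013,(255,255,0));circ(F-.082*u,B,C,.013,(255,255,0))
    if M is not None:
        for k,d in zip((2,1,0,-1,-2),(9,12,15,18,21)): circ(np.array(M)+.026*k*R[:,1],R[:,0],R[:,1],(d+1.4)/2000,(0,0,255))
    cv2.imwrite("pics/"+n+".png",im)
    return F,u
E
python3 - <<'E'
from ov import *
M=[.479,.1107,.0655]
print(draw(load("s12"),"s12o",(200,110,310,190),7,M=M))
draw(load("t12"),"t12o",(175,185,255,235),9,M=M)
E
```

```text
(array([0.46570569, 0.10582953, 0.09303876]), array([ 0.49284188,  0.09056746, -0.86539264]))
```

View pics/s12o.png

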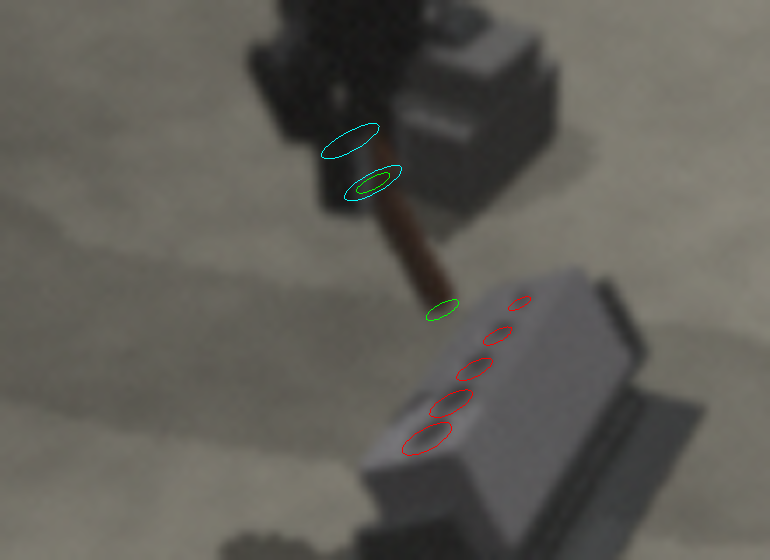

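View pics/t12o.png

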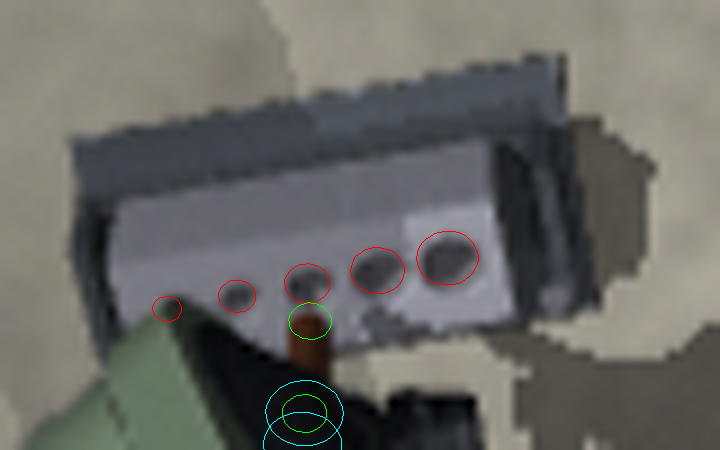

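```bash
python3 - <<'E'
from ov import *
for n,c in(("s12",(240,125,290,165)),("t12",(190,205,240,233))):
    f=load(n);f["pixels"]=np.clip(np.array(f["pixels"]).astype(float)*1.8,0,255).astype(np.uint8)
    draw(f,n+"a",c,8,M=[.479,.1107,.0655]);save(f,n+"b",c,8)
ims=[cv2.imread("pics/"+n+".png") for n in("s12a","s12b","t12a","t12b")]
h=[np.hstack(ims[:2]),np.hstack(ims[2:])]
cv2.imwrite("pics/m12.png",np.vstack(h))
E
```

```text
(no output)
```

View pics/m12.png

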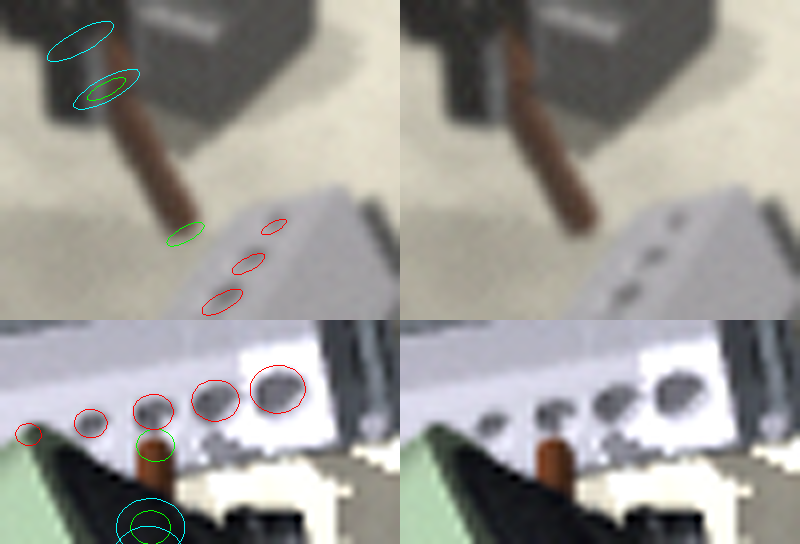

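```bash
python3 - <<'E'
import ov
from ov import *
s={"position":np.array([.5413,-.2398,.2041]),"tool_rot":[3.141,-.437,-2.968]}
bp=ov.bolt_pose
ov.bolt_pose=lambda g,a:bp(g,a,s)
ims=[]
for g in(.0735,.068):
  for n,c in(("s11",(190,180,240,220)),("t11",(295,180,345,220))):
    f=load(n);f["pixels"]=np.clip(np.array(f["pixels"]).astype(float)*1.8,0,255).astype(np.uint8)
    draw(f,"x",c,8,g=g,ang=25);ims.append(cv2.imread("pics/x.png"))
cv2.imwrite("pics/m11.png",np.vstack([np.hstack(ims[:2]),np.hstack(ims[2:])]))
ov.bolt_pose=bp
f=load("s12");f["pixels"]=np.clip(np.array(f["pixels"]).astype(float)*1.8,0,255).astype(np.uint8)
ims=[]
for g in(.070,.067):
  for n,c in(("s12",(240,125,290,160)),("t12",(190,200,240,235))):
    f=load(n);f["pixels"]=np.clip(np.array(f["pixels"]).astype(float)*1.8,0,255).astype(np.uint8)
    draw(f,"x",c,8,g=g,ang=25);ims.append(cv2.imread("pics/x.png"))
cv2.imwrite("pics/m12b.png",np.vstack([np.hstack(ims[:2]),np.hstack(ims[2:])]))
E
```

```text
(no output)
```

View pics/m11.png

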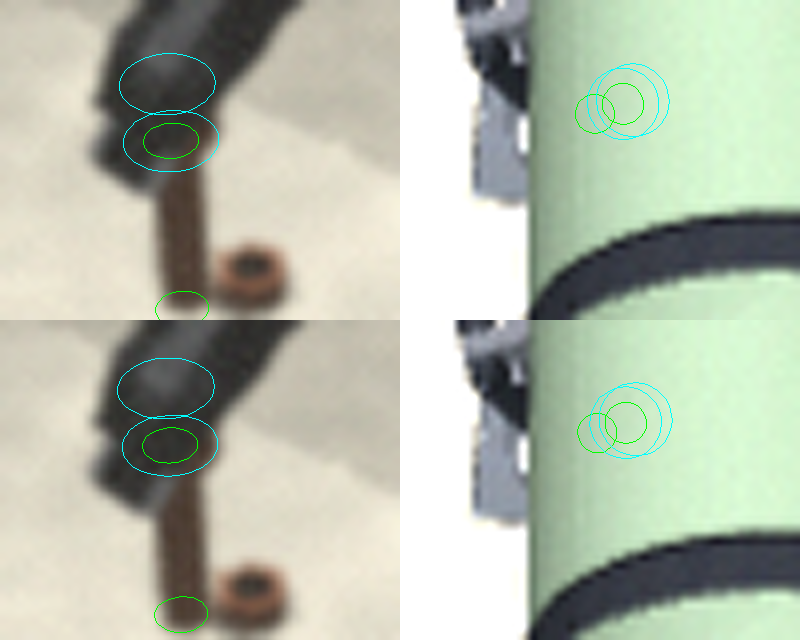

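View pics/m12b.png

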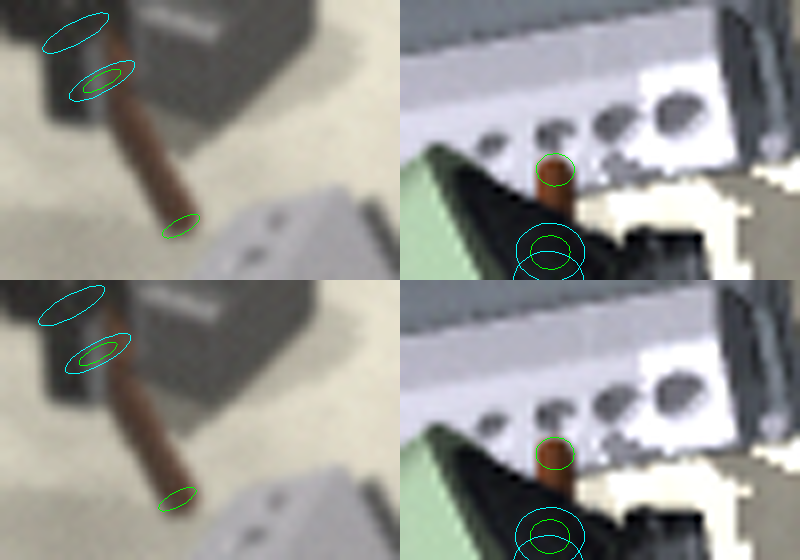

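```bash
python3 - <<'E'
from ov import *
import ov
def axis(n,box,col):
    f=load(n);im=np.array(f["pixels"]).astype(float)
    x0,y0,x1,y1=box;s=im[y0:y1,x0:x1];b,g,r=s[...,0],s[...,1],s[...,2]
    red=(r-b)/(r+g+b+1)
    return f,red
f,red=axis("s12",(245,128,275,160),0)
np.set_printoptions(linewidth=200)
print((red[::2]*100).round().astype(int))
f,red=axis("s11",(200,195,225,222),0)
print((red[::2]*100).round().astype(int))
E
```

```text
[[ 1  0  3  3  4  4  1  4 11  9  3  0  1  1  1  1  1  1  1  0  0  1  1  2  1  2  2  1  2  1]
 [ 2  2  4  1  0  0  1  4 11 16 11  2  0  1  2  1  2  1  1  1  2  1  1  1  1  1  2  1  1  2]
 [ 2  1  4  2  0  1  0  2 10 16 16  9  2  1  0  1  2  2  2  2  2  1  2  3  2  2  2  1  1  2]
 [ 3  2  4  1  2  0  0  1  7 15 16 11  3  1  1  1  1  1  1  1  1  1  1  2  1  2  1  2  3  3]
 [ 3  4  4  2  4  1 -1  0  6 15 14  9  4  3  3  2  2  2  2  2  2  1  1  2  1  2  4  4  4  4]
 [ 3  4  1  3  3  1 -1  1  5 13 15 15 11  5  3  3  1  1  3  3  2  2  2  3  3  4  4  4  3  4]
 [ 3  3  3  3  2  2  2  3  5  9 15 16 15 12  6  3  3  3  3  4  3  3  3  4  4  4  4  4  4  4]
 [ 3  3  4  3  4  3  3  3  4  5 11 13 16 16 12  6  4  4  4  4  3  3  4  4  4  4  4  4  3  4]
 [ 4  4  4  4  4  4  4  4  4  4  6 10 13 15 16  9  5  4  4  3  4  3  3  3  3  3  4  3  4  3]
 [ 4  4  4  4  3  3  4  4  3  4  4  5 10 14 13 14 11  6  4  3  3  3  4  4  3  4  4  4  3  4]
 [ 3  4  3  3  4  4  3  4  4  3  4  4  5  8 13 14 15 10  7  4  4  4  4  4  3  3  3  4  4  4]
 [ 3  4  4  4  3  3  4  3  4  4  4  4  4  5  9 13 13 17 12  7  4  3  3  4  3 
[... 781 characters left out ...]
 4  4  4  4  4  4  4  4  4  5 10 13 13 14 12  7  4  4  4  4  4  3  3  3  4]
 [ 3  3  4  4  4  4  4  4  4  5  9 16 14 14 13  7  4  4  4  4  3  3  3  4  4]
 [ 4  4  4  4  4  3  4  4  4  6  9 12 12 12 11  6  4  4  4  4  4  4  4  4  4]
 [ 4  4  4  4  4  4  4  4  4  5  9 11 12 15 13  8  6  8  9 10 11 13 12 13 10]
 [ 4  3  4  4  4  4  4  4  3  5  8 11 13 12 13  8  8 11 15 13  7  7  8 13 16]
 [ 4  3  4  4  4  4  3  4  4  4  7 10 13 13 12 10  9 12 17 18 17 19 19 18 17]
 [ 4  4  4  4  4  3  3  3  3  4  5  8 10 11 10  8  7  7 10 10 12 13 14 11  8]
 [ 3  4  3  4  4  4  4  4  4  4  4  4  5  5  5  5  4  4  4  4  5  5  4  4  4]
 [ 3  4  3  4  3  3  3  4  4  4  4  4  4  3  4  4  3  4  4  4  4  4  4  4  4]]
```

```bash
python3 - <<'E'
from h import *
R=Rtool(.184,np.radians(5));zr=-Rtool(.184)[:,2];M=np.array([.479,.1107,.0655])
plan(M+zr*(.0335+.046)+.0187*R[:,2],R)
E
```

```text
pos [0.4311 0.0995 0.138 ] rot [-3.141  0.089 -2.958] F [-0.2  0.3 -0.9] t 22.95
shift [-0.36  0.09  0.93] turn [-0.0002  0.0002 -0.0001]
```

```bash
python3 -m handwheel '[[-0.12,0.03,0.3,0,0,0],[-0.12,0.03,0.3,0,0,0],[-0.12,0.03,0.33,0,0,0],[0,0,0,0,0,0],[0,0,0,0,0,0]]';python3 - <<'E'
from ov import *
f=bot.grab_frame("scene");keep(f,"s13")
g=bot.grab_frame("top");keep(g,"t13");ims=[]
for gg in(.0735,.070):
  for n,c in(("s13",(240,125,290,165)),("t13",(185,195,235,235))):
    f=load(n);f["pixels"]=np.clip(np.array(f["pixels"]).astype(float)*1.8,0,255).astype(np.uint8)
    print(draw(f,"x",c,8,g=gg,ang=25,M=[.479,.1107,.0655]));ims.append(cv2.imread("pics/x.png"))
cv2.imwrite("pics/m13.png",np.vstack([np.hstack(ims[:2]),np.hstack(ims[2:])]))
R=Rtool(.184,np.radians(5));zr=-Rtool(.184)[:,2];M=np.array([.479,.1107,.0655])
plan(M+zr*(.0335+.046)+.0187*R[:,2],R)
E
```

```text
clock: 23.58
position: [0.4411, 0.1034, 0.115]
tool_rot: [-3.141, 0.088, -2.958]
force: [0.6, 0.3, -1.4]
grip_width: 0.0239
(array([0.47582731, 0.10975151, 0.07023678]), array([ 0.49278157,  0.09044171, -0.86544013]))
(array([0.47582731, 0.10975151, 0.07023678]), array([ 0.49278157,  0.09044171, -0.86544013]))
(array([0.47410258, 0.10943496, 0.07326582]), array([ 0.49278157,  0.09044171, -0.86544013]))
(array([0.47410258, 0.10943496, 0.07326582]), array([ 0.49278157,  0.09044171, -0.86544013]))
pos [0.4412 0.1034 0.1152] rot [-3.141  0.088 -2.958] F [ 0.6 -0.4 -0.4] t 23.675
shift [-0.02  0.01 -0.02] turn [-0.0002  0.0002 -0.0001]
```

View pics/m13.png

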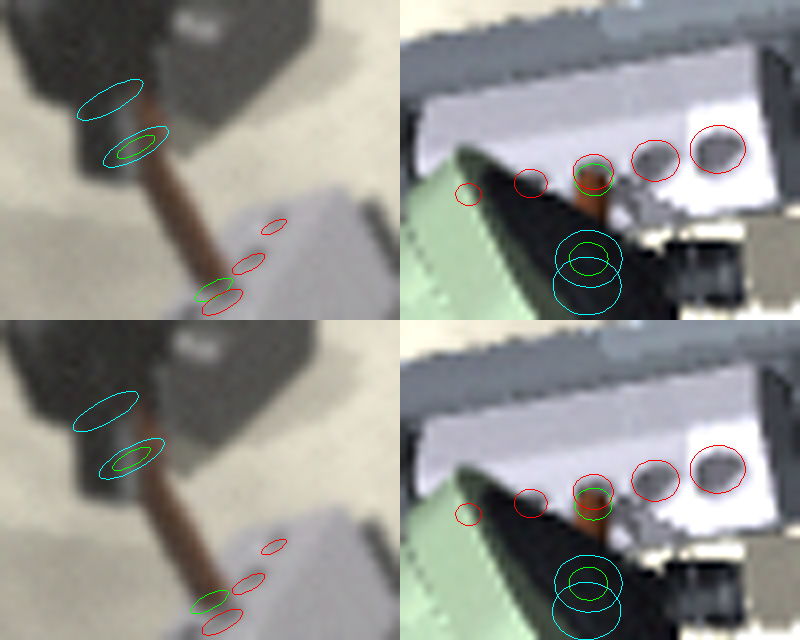

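```bash
python3 -m handwheel '[[-0.1,0.01,0.2,0,0,0],[-0.08,0.01,0.18,0,0,0],[0,0,0,0,0,0]]'; python3 -m handwheel '[[-0.085,0,0.18,0,0,0],[-0.04,0,0.09,0,0,0],[0,0,0,0,0,0]]'
```

```text
clock: 24.05
position: [0.4464, 0.1043, 0.1056]
tool_rot: [-3.14, 0.088, -2.959]
force: [0.7, -4.9, -4.1]
grip_width: 0.0241
clock: 24.42
position: [0.4501, 0.1051, 0.0993]
tool_rot: [-3.14, 0.088, -2.959]
force: [1.7, -4.3, -3.9]
grip_width: 0.024
```

```bash
python3 -m handwheel '[[-0.085,-0.02,0.18,0,0,0],[-0.085,0,0.18,0,0,0],[0,0,0,0,0,0]]'; python3 - <<'E'
from h import *
R=Rtool(.184,np.radians(5));zr=-Rtool(.184)[:,2];M=np.array([.479,.1107,.0655])
plan(M+zr*(.0335)+.0187*R[:,2],R)
E
```

```text
clock: 24.8
position: [0.4551, 0.1059, 0.0905]
tool_rot: [-3.141, 0.088, -2.959]
force: [1.2, -5.2, -4.2]
grip_width: 0.024
pos [0.4551 0.1059 0.0905] rot [-3.141  0.088 -2.959] F [ 1.2 -5.2 -4.2] t 24.8
shift [-0.32  0.02  0.61] turn [-0.0002  0.0001 -0.0001]
```

```bash
python3 -m handwheel '[[-0.085,-0.02,0.18,0,0,0],[-0.085,0,0.18,0,0,0],[0,0,0,0,0,0]]'; python3 -m handwheel '[[-0.05,0,0.1,0,0,0],[-0.035,0,0.07,0,0,0],[0,0,0,0,0,0]]'; python3 - <<'E'
from ov import *
f=bot.grab_frame("scene");keep(f,"s14")
g=bot.grab_frame("top");keep(g,"t14");ims=[]
for n,c in(("s14",(240,125,290,175)),("t14",(190,190,240,240))):
    f=load(n);f["pixels"]=np.clip(np.array(f["pixels"]).astype(float)*1.8,0,255).astype(np.uint8)
    save(f,"x",c,8);ims.append(cv2.imread("pics/x.png"))
cv2.imwrite("pics/m14.png",np.hstack(ims))
R=Rtool(.184,np.radians(5));zr=-Rtool(.184)[:,2];M=np.array([.479,.1107,.0655])
plan(M+zr*(.0335)+.0187*R[:,2],R)
E
```

```text
clock: 25.18
position: [0.4602, 0.1065, 0.082]
tool_rot: [-3.141, 0.088, -2.958]
force: [0.8, -3.3, -3.6]
grip_width: 0.024
clock: 25.55
position: [0.4626, 0.1069, 0.0782]
tool_rot: [-3.141, 0.088, -2.958]
force: [0.2, -2.3, -3.7]
grip_width: 0.0237
pos [0.4626 0.1069 0.0783] rot [-3.141  0.088 -2.958] F [ 1.6 -1.8 -3.5] t 25.65
shift [-0.06  0.03  0.1 ] turn [-0.0001  0.0002 -0.0001]
```

View pics/m14.png

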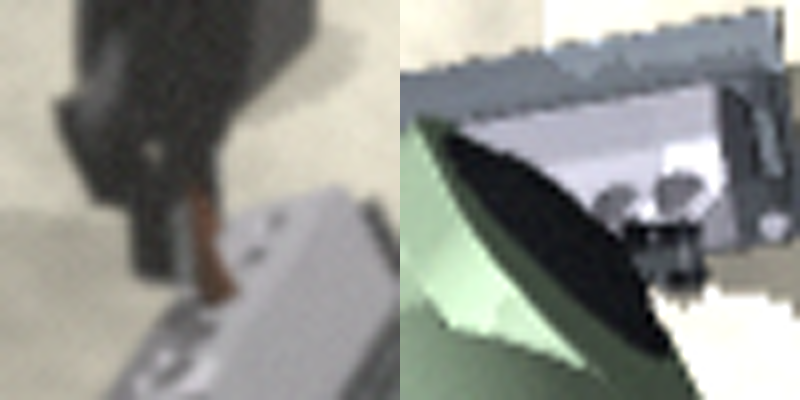

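```bash
python3 -m handwheel '[[-0.03,0,0.06,0,0,0],[-0.03,0,0.06,0,0,0],[0,0,0,0,0,0]]'; python3 -m handwheel '[[-0.02,0,0.05,0,0,0],[0,0,0,0,0,0]]'
```

```text
clock: 26.02
position: [0.4635, 0.107, 0.0757]
tool_rot: [-3.14, 0.087, -2.958]
force: [-11.7, -3.6, 19.6]
grip_width: 0.024
clock: 26.28
position: [0.463, 0.1067, 0.075]
tool_rot: [-3.139, 0.086, -2.958]
force: [-26.6, -7.3, 50.0]
grip_width: 0.0242
```

```bash
python3 -m handwheel '[[0.025,0,-0.05,0,0,0],[0,0,0,0,0,0]]'; python3 -m handwheel '[[0,0,0,0,0,0],[0,0,0,0,0,0],[0,0,0,0,0,0],[0,0,0,0,0,0]]' -0.3; python3 - <<'E'
from h import *
f=bot.grab_frame("wrist");keep(f,"w15");save(f,"w15",None,1.5)
plan(bot.observe()["position"])
E
```

```text
clock: 26.52
position: [0.4636, 0.107, 0.0758]
tool_rot: [-3.14, 0.088, -2.958]
force: [-11.3, -3.4, 17.5]
grip_width: 0.0237
clock: 27.02
position: [0.4642, 0.1072, 0.0754]
tool_rot: [-3.141, 0.088, -2.958]
force: [1.1, -0.0, 1.0]
grip_width: 0.0554
pos [0.4642 0.1072 0.0754] rot [-3.141  0.088 -2.958] F [ 0.9  0.8 -0.7] t 27.075
shift [0. 0. 0.] turn 0
```

View pics/w15.png

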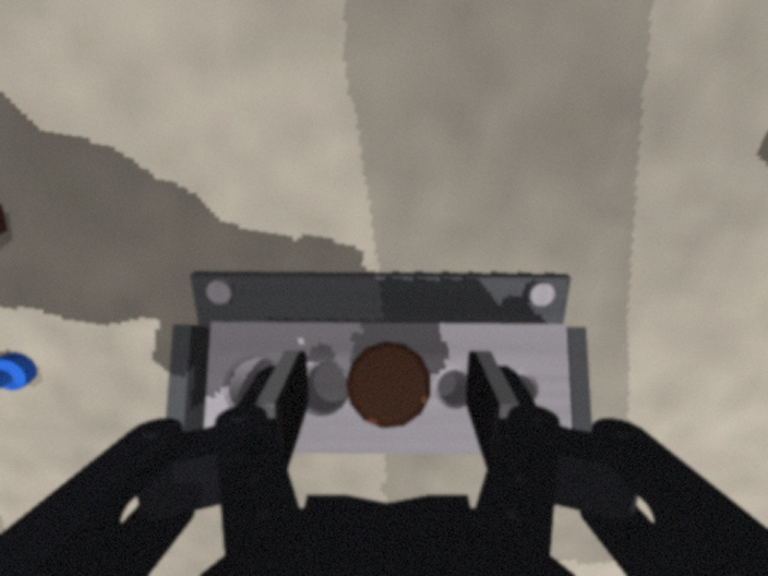

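```bash
python3 -m handwheel '[[0,0,-0.4,0,0,0],[0,0,-0.8,0,0,0],[0,0,-1,0,0,0],[0,0,-1,0,0,0],[0,0,-1,0,0,0],[0,0,0,0,0,0]]'; python3 - <<'E'
from ov import *
import ov
f=bot.grab_frame("wrist");keep(f,"w16")
g=bot.grab_frame("scene");keep(g,"s16");save(g,"s16",(150,100,330,240),4.2)
t=bot.grab_frame("top");keep(t,"t16")
# overlay bolt seated at bottom of hole 3
M=np.array([.479,.1107,.0655]);u=Rtool(.184)[:,2];F=M+.04*u
ov.bolt_pose=lambda g,a:(F-g*u,u)
draw(f,"w16o",(130,130,390,330),3,M=M)
draw(g,"s16o",(230,110,310,180),8,M=M)
for n in("bolt12_mid","bolt15_mid","bolt18_mid","stub_floor"): print(n,[(round(d["score"],2),np.round(d["point"]).tolist()) for d in bot.trace(g,n)])
plan(bot.observe()["position"])
E
```

```text
clock: 27.82
position: [0.4557, 0.1056, 0.182]
tool_rot: [-3.141, 0.091, -2.959]
force: [-0.2, -0.2, -0.2]
grip_width: 0.0556
bolt12_mid [(0.49, [251.0, 258.0])]
bolt15_mid [(0.55, [181.0, 238.0]), (0.44, [263.0, 154.0])]
bolt18_mid [(0.56, [267.0, 238.0])]
stub_floor [(0.8, [181.0, 286.0])]
pos [0.4547 0.1055 0.1795] rot [-3.141  0.087 -2.958] F [-0.   0.6  0.4] t 28.175
shift [0. 0. 0.] turn 0
```

View pics/s16.png

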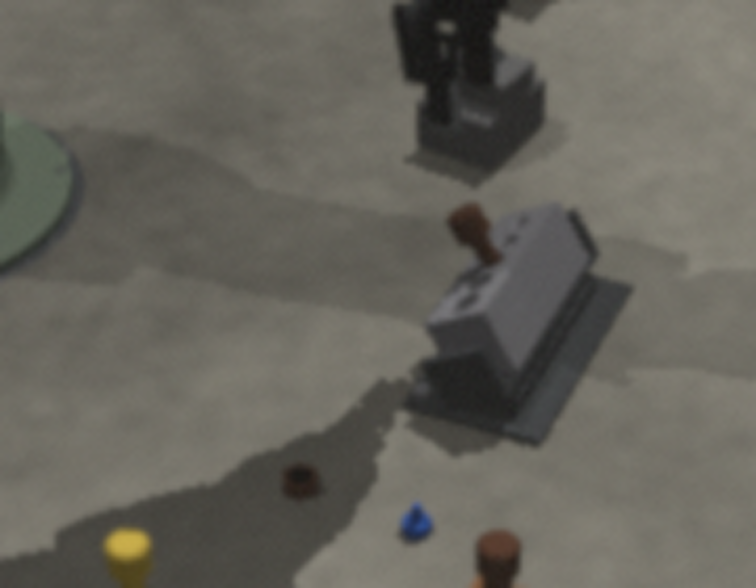

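View pics/w16o.png

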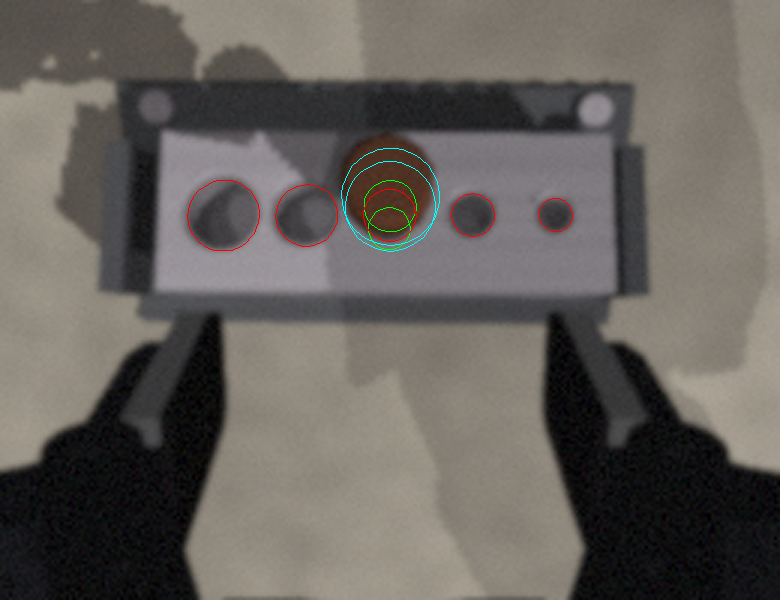

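View pics/s16o.png

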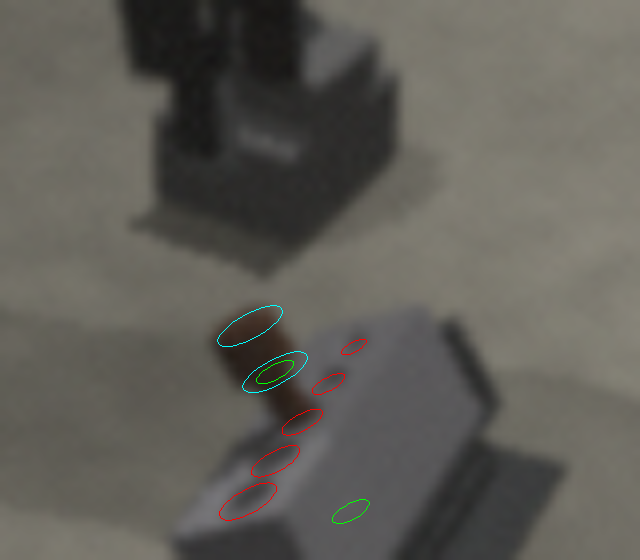

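```bash
python3 - <<'E'
from ov import *
f=bot.grab_frame("wrist");keep(f,"w17");save(f,"w17",(200,150,320,240),6.5)
M=np.array([.479,.1107,.0655]);u=Rtool(.184)[:,2]
print("pred headtop",M-.042*u)
print(proj(f,[M-.042*u,M-.022*u,M]), "crop", (proj(f,[M-.042*u,M-.022*u,M])-[200,150])*6.5)
E
```

```text
pred headtop [0.45835449 0.10685777 0.10187307]
[[259.61929399 197.62274454]
 [259.47372557 200.78319195]
 [259.33795661 203.73083775]] crop [[387.52541096 309.54783949]
 [386.57921622 330.0907477 ]
 [385.69671799 349.25044535]]
```

View pics/w17.png

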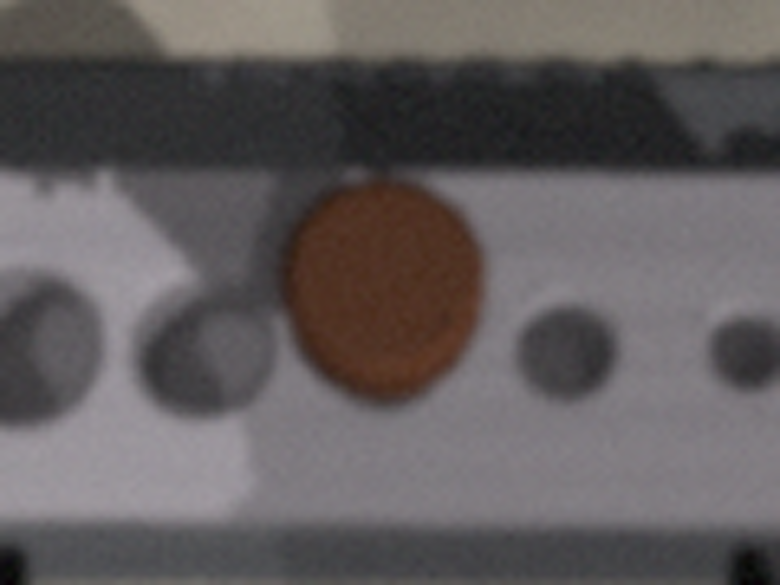

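```bash
python3 - <<'E'
import ov
from ov import *
g=load("s16");g["pixels"]=np.clip(np.array(g["pixels"]).astype(float)*1.9,0,255).astype(np.uint8)
c=(245,140,285,178)
M=np.array([.479,.1107,.0655]);R=Rtool(.184);zr=-R[:,2]
ims=[];save(g,"x",c,10);ims.append(cv2.imread("pics/x.png"))
# image-bias: shift principal point so that holes match
for raise_ in (0,.006):
    f=dict(g);f["cx"]=g["cx"]+.6;f["cy"]=g["cy"]-.7
    th=np.pi/6+.045;u=Rtool(.184,th)[:,2]
    F=M-.04*zr+raise_*zr - 0*u
    ov.bolt_pose=lambda gg,a:(F-gg*u,u)
    draw(f,"x",c,10,M=M);ims.append(cv2.imread("pics/x.png"))
h=np.hstack(ims);cv2.imwrite("pics/m16.png",cv2.resize(h,None,fx=.66,fy=.66))
E
```

```text
(no output)
```

View pics/m16.png

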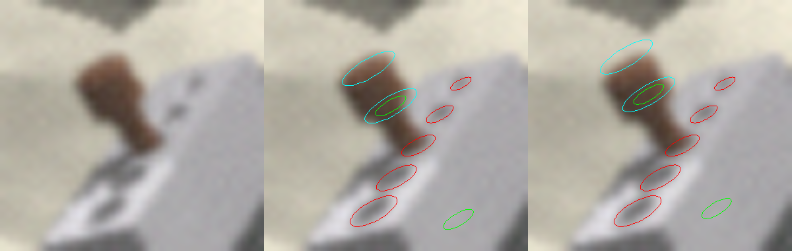

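```bash
python3 - <<'E'
from h import *
a=load("scene0");b=load("s16");c=(165,215,305,315)
save(a,"x",c,2.7);A=cv2.imread("pics/x.png");save(b,"x",c,2.7);B=cv2.imread("pics/x.png")
cv2.imwrite("pics/cmp.png",np.hstack([A,B]))
x0=(235,222,285,285)
ga=cv2.cvtColor(np.array(a["pixels"]),cv2.COLOR_BGR2GRAY)[222:285,235:285].astype(np.float32);gb=cv2.cvtColor(np.array(b["pixels"]),cv2.COLOR_BGR2GRAY)[222:285,235:285].astype(np.float32)
print(cv2.phaseCorrelate(ga,gb,cv2.createHanningWindow(ga.shape[::-1],cv2.CV_32F)),np.abs(ga-gb).max())
E
```

```text
((0.11746314937660429, 0.06381856762135385), 0.9395679685473443) 24.0
```

View pics/cmp.png

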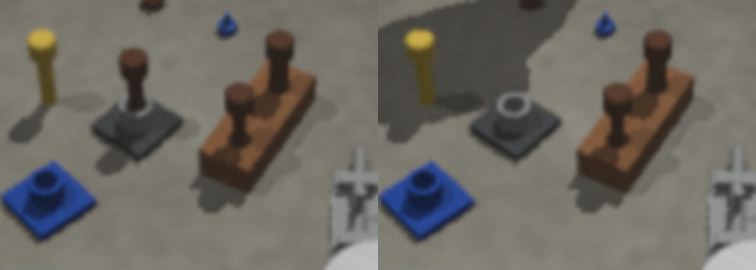

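The stub is empty, and the block bolts and the nearby things have not moved. I'm handing in.

```bash
python3 - <<'E'
from workcell import bot
print(bot.observe()["clock"],bot.observe()["force"],bot.job_done())
E
```

```text
the job is handed in; nothing more can be done
28.225 [-0.2171713   0.2638347  -1.17982376] None
```

I took the bolt out of the dark steel stub and put it, shank first, in the middle (15 mm) hole of the gauge bar. It was let go there and the job handed in at 28.2 s; no verdict was reported.

- **Which bolt:** by image its shank was about 15 mm, between the two bolts in the wooden block.
- **Regrasp:** the first grip, in line with the bolt, could not reach the 30° tilt because of joint limits. I put the bolt back in the stub, gripped the head with the tool leaning 25°, and inserted it with the tool nearly vertical.
- **Depth:** the bolt slid in with only a few newtons on it. It then met firm resistance (50 N) at about the expected bottom position. An overlay on the scene picture fits a fully seated bolt, and a bolt 6 mm higher does not fit.
- **Lean:** in the wrist picture the released bolt leans about 0.05 rad towards the robot. That is a little more than the hole clearance should allow, probably from calibration error, but within the 0.12 rad limit.
- **Surroundings:** before/after scene pictures show the stub empty. The two block bolts, the yellow look-alike, the emitter and the part of the latch in view are unchanged. I did not compare the spanner, insulator or toggle afterwards; the arm's path kept clear of them.
- **Disagreements:** camera estimates of how far the bolt hung below the grip differed by up to about 5 mm from the measured arm pose. The scene camera showed a 2–4 mm offset, which I corrected against the hole positions.
- **Robot at hand-in:** the gripper was open, about 0.1 m above the bolt, with no contact force.

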